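# Pack returned thread spools into a locked tote stack

## Robot

A 6-joint arm with a two-finger parallel gripper is mounted at the origin on the work surface. World frame = base frame: x ahead of the robot, y to its left, z up, the work surface at z = 0. Lengths are in mm, angles in rad, forces in N, time in s.
With the tool pointing down it reaches from about 275 to 850 mm from the base axis. Payload 19 kg.
Tool frame: the origin (TCP) lies at the very end of the fingers, on their centre line; the grasp point (between the pads) lies 19 mm behind it; z points along the fingers, y is the line along which they close (so a half turn about z gives the same grasp; the last joint's range is limited). The gripper opens to 85 mm and grips with 20 to 120 N. Pads are 22 mm wide; open, the fingers measure 114 mm over their backs; the gripper's body (76 mm by 85 mm) begins 54 mm behind the grasp point. The pads swing forward as they close: fully open they stand 13 mm farther back than shut.
Start: joints at [1.195, 0.15, 1.437, -0, 1.554, -0.134], TCP at [137.689, 558.237, 202.667] pointing down, gripper open.
Joint ranges: [-2.8, 2.8], [-0.68, 2.1], [0.12, 2.68], [-1.39, 4.53], [0.16, 2.79], [-2.81, 2.81]. Speed limits (rad/s): [1.89, 1.89, 2.22, 3.01, 3.01, 3.01].

## Interface

Orientations are given as a unit quaternion [w, x, y, z].
In Python, from station import read_state, capture, get_calibration, job_done gives the robot as it stands.
- The arm moves only by the shell command python3 -m crank 'ROWS' [OPENING] [FORCE]. ROWS is JSON, a list of rows, each a list of 2 entries, a list of its own where there are three numbers: the shift along the tool's x, y, z in units of 0.3 m (1.0 is 0.3 m), then the turn about the tool's z in units of 180 degrees (1.0 is 180 degrees). A call has 1 to 5 rows; each row is the pose to reach, as a shift and turn from the pose commanded when the call began, along the tool's axes at that moment, turning the shorter way round; what a row does not reach only later rows make up. A row lasts 1/8 s, in which the tool goes at most 62.5 mm and 10.7 degrees, less where a joint would pass 70% of its speed; a pose out of reach is approached as far as the arm can. A call with a number of a shift or a turn outside -1 to 1 is refused whole. A call with a gripper value outside its range is refused whole. OPENING is the closure, from -1 (fully open) to 1 (shut), set as the call begins (- or left out, the last holds). The fingers move at their own pace and stop on an object; FORCE is the grip in N (left out, the last holds). Time passes only in rows, so rows that repeat a pose let the fingers close. It gives the time, the measured TCP pose, the force, the opening and the grip force at its end, in the units of the state.
- read_state(): the state, without advancing time (a new reading comes with each control period).
- capture(name): name is "scene" or "top" or "wrist"; returns the picture (420x560x3 uint8, blue, green, red); there is no depth.
- get_calibration(name): a dict with "mtx" (3x3 intrinsics, pixels), "camera_from_world" (4x4, takes a point from world to camera coordinates); the wrist camera has in their place "tool_from_camera" (4x4, takes a point from camera to tool coordinates, whose origin is the TCP and whose axes are the flange's). Camera axes: x right, y down, z forward; pixel columns grow to the right and rows downward; lengths in mm; the calibration is good to about 2 mm. A picture is of the moment at which its call begins: read the wrist's pose just before it. get_calibration takes no time and is no camera call.
- job_done(): hands the job in; it is judged then, once.
The state is a dict: "t": time; "joint_pos": joint angles; "qvel": joint speeds; "joint_efforts": joint torques, N m; "tcp_pos": TCP position; "tool_rot": TCP orientation; "ft_force": force on the tool from outside, world axes, zero at the start; "ft_torque": the same for the moment, N m; "grip_width": finger opening in mm; "grasp_force": force on a finger pad.
Only numpy, scipy, OpenCV 4.12 (cv2) and the standard library are available. Lean on these libraries where they do the work, as an engineer would, in place of code of your own. Each camera call takes 0.05 s, during which the arm holds its last target. There are 200 camera calls.

## Task

Put every loose grey thread spool into the bottom tote in the carrier, then stack the other two totes on it, each turned end for end relative to the one below so that it stands up on the ledges instead of nesting. When the stack is complete, fit the T-key fully down over the square shaft while the gate is still open, turn the key to swing the gate fully shut, and leave the key on the shaft; don't push the other things on the counter about.

Things in the scene. Friction and masses are not known exactly. Their poses are not given: they have to be found in the camera images.
- carrier: fixed dark steel carrier plate 6 mm thick with 24 mm high fences, in which the bottom tote stands; origin at the counter surface under the middle of that tote's nominal place, y along the tote's length towards the gated end, z up. Its yaw and place vary.
- tote_low: bottom tote, loose in the carrier (3 mm play), 6 mm above the counter, its +x along the carrier +y. All three totes alike: grey, open on top, 174 (x) x 66 (y) x 56 mm high, 140 g, origin centre of underside. Below z = 23 mm a foot 140 x 54 outside, 134 x 48 inside, floor 3 mm; above it upright 3 mm walls, 168 x 60 inside, gripped across the 66 mm.
- tote_a: loose tote (size: see tote_low). Flush with its rim inside the +x end are two corner ledges with a 26 mm gap between, inside the -x end one middle ledge 22 mm wide; ledges 11 mm along x, 10 thick. Low on the foot, outside, the +x end has one middle lug 20 mm wide, the -x end two corner lugs; lugs 11 mm long, undersides 4 mm above the base.
- tote_b: loose tote like tote_a. Facing the same way as the tote below, its lugs drop through the gaps and it nests (33 mm above the lower, or on the contents). Turned half a turn (its +x end over the -x end below) its lugs stand on the ledges: it stacks, origin 52 mm above the origin below, foot 4 mm inside the mouth, 3 mm play each way.
- tote_low_end (a point): middle of the rim of tote_low's +x end (the end with two corner ledges), 80 mm along its x from its origin and 56 mm up
- tote_a_end (a point): middle of the rim of tote_a's +x end (the end with two corner ledges), 80 mm along its x from its origin and 56 mm up
- tote_b_end (a point): middle of the rim of tote_b's +x end (the end with two corner ledges), 80 mm along its x from its origin and 56 mm up
- spool0: thread spool with pale grey thread, 24 mm across, 34 mm tall, about 30 g, standing on end on the counter; origin at the centre of its underside, z along its axis. Two to four of the four spools are present; None if absent.
- spool1: thread spool with pale grey thread, 24 mm across, 34 mm tall, about 30 g, standing on end on the counter; origin at the centre of its underside, z along its axis. Two to four of the four spools are present; None if absent.
- spool2: thread spool with pale grey thread, 24 mm across, 34 mm tall, about 30 g, standing on end on the counter; origin at the centre of its underside, z along its axis. Two to four of the four spools are present; None if absent.
- spool3: thread spool with pale grey thread, 24 mm across, 34 mm tall, about 30 g, standing on end on the counter; origin at the centre of its underside, z along its axis. Two to four of the four spools are present; None if absent.
- key: steel T-key, 160 g, standing on its socket; origin centre of underside, z up. Socket 34 x 34 mm outside, 28 tall; square bore from below 16.5 mm wide, 22 deep, sides along the key x and y. Neck 13 mm square. Black crossbar on top: 60 mm along x, 12 wide (y), z 91 to 105 mm.
- key_bar (a point): middle of the T-key's crossbar, 98 mm above the key's origin; same axes as the key
- shaft_top (a point): top of the upright square steel shaft beside the gated end, 52 mm above the counter; 14 mm square (top 4 mm: 11 mm), sides along this point x and y, x along the gate bar, turns with the gate. Stands 22 mm above a 38 mm round hub on which the fully seated socket rests (key origin 22 mm below this point).
- gate (a joint): gate bar angle, rad: 98 mm grey bar, 8 to 22 mm above the counter, turning with the shaft. 0 = shut, at a stop (bar along the carrier +x, across the tote end); grows anticlockwise from above to 1.3; starts 0.75 to 1.1. Stays where left (friction 0.06 N m). The key has up to about 0.2 rad of play on the shaft.
- gate_bar_end (a point): free end of the gate bar, 98 mm from the shaft axis, 15 mm above the counter
- jar: bystander: closed jar, 56 mm across, 75 tall; origin at the centre of its underside
- tape: bystander: yellow round tape-measure case, 64 mm across, 18 tall; origin at the centre of its underside
- needles: bystander: flat cardboard packet 50 x 90 x 14 mm; origin at the centre of its underside
- cone: bystander: big blue thread cone, 68 mm across, 100 tall; origin at the centre of its underside
- ribbon: bystander: grey ribbon roll lying flat, 84 mm across, 20 tall, with a hole; origin at the centre of its underside
- cup: bystander: white cup, 72 mm across, 90 tall; origin at the centre of its underside
- cards: bystander: stack of cards 60 x 80 x 30 mm; origin at the centre of its underside
Things that resemble listed ones, but are neither listed nor needed, are in the scene too. Leave any pink or turquoise look-alike of the tote_a alone.

How it is judged:
By the outcome, as a careful person would: the job done as asked, in the order asked, and still so for the second after the job is handed in, with the robot touching nothing.
Of spool0, spool1, spool2, spool3 only 2 to 4 are there at a start; the rules pass over those that are not, and their reading is None.
At some moment in a run one of spool0, spool1, spool2, spool3 may be knocked a few centimetres aside while the robot is not near it.
It also fails if it takes over 210 s, if anything falls off the work surface, if the arm or the gripper's body presses on something with over 40 N, if the wrist force passes 120 N, or if a joint passes its speed limit or range.

## Working session

There is one attempt and no reset: what is moved stays moved. The work goes in short steps, Python scripts to look and compute and a shell command to move; the robot and the scene stay as the last step left them, time stands still between calls to the robot, and variables do not carry over. Pictures are saved under pics/ and viewed, at most 14 in all, crops included, and the job is handed in when it is done.

```bash
mkdir -p pics; ls
python3 - <<'E'
from station import *
import cv2
for n in ("scene","top"):
    cv2.imwrite(f"pics/{n}0.png",capture(n)); c=get_calibration(n); print(n,c)
print(get_calibration("wrist")); print(read_state())
E
```

```text
pics
scene {'mtx': array([[430.73865244,   0.        , 287.09969722],
       [  0.        , 430.73865244, 209.07254622],
       [  0.        ,   0.        ,   1.        ]]), 'camera_from_world': array([[-1.14814339e-01,  9.93197453e-01,  1.94032482e-02,
         4.20946806e+01],
       [ 5.45370453e-01,  7.93467810e-02, -8.34431038e-01,
        -1.95462350e+02],
       [-8.30294367e-01, -8.52226902e-02, -5.50770693e-01,
         1.56096293e+03],
       [ 0.00000000e+00,  0.00000000e+00,  0.00000000e+00,
         1.00000000e+00]])}
top {'mtx': array([[517.95247648,   0.        , 272.92737428],
       [  0.        , 517.95247648, 204.98631291],
       [  0.        ,   0.        ,   1.        ]]), 'camera_from_world': array([[ 2.82545202e-02, -9.99513489e-01,  1.32085737e-02,
        -1.39029056e+01],
       [-9.80903547e-01, -3.02673852e-02, -1.92125263e-01,
         5.15942869e+02],
       [ 1.92431581e-01, -7.52792965e-03, -9.81281518e-01,
         1.73226609e+03],
       [ 0.00000000e+00,  0.00000000e+00,  0.00000000e+00,
         1.00000000e+00]])}
{'mtx': array([[291.3395069 ,   0
[... 495 characters left out ...]
': 0.1, 'joint_pos': array([ 1.19497707e+00,  1.50939510e-01,  1.43791297e+00,  4.48540481e-06,
        1.55383582e+00, -1.33983366e-01]), 'qvel': array([-0.00031332,  0.00052739, -0.00160995,  0.0007514 ,  0.00212586,
        0.00109616]), 'joint_efforts': array([ 5.11730730e-03, -7.14382768e+01, -5.71788633e+01, -4.62936987e-04,
        7.28188665e-03,  6.48162271e-06]), 'tcp_pos': array([137.62129145, 558.03409667, 202.16074072]), 'tool_rot': array([-1.40303745e-04,  1.20623523e-01,  9.92698174e-01, -5.29557661e-04]), 'ft_force': array([-0.65872064,  0.20173242,  0.02000722]), 'ft_torque': array([-0.04849217, -0.06667512, -0.00400611]), 'grasp_force': 0.0, 'grip_width': 85.55787820762447}
```

View pics/top0.png

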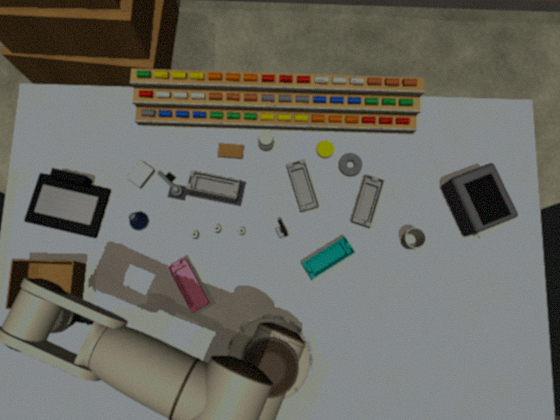

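View pics/scene0.png

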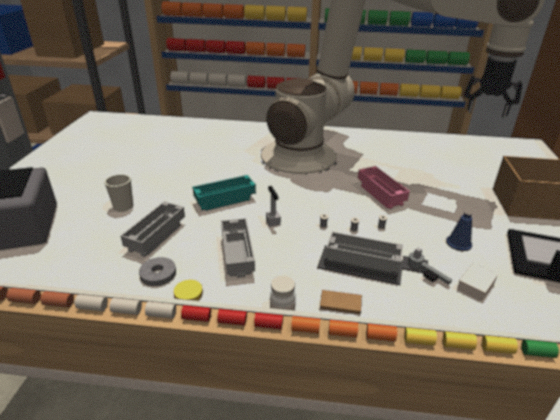

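The top view shows three pale spools at (196,235), (218,228) and (242,230). The carrier with tote_low is at (215,187), with the gate and hub near (172,188). Grey totes stand at (302,186) and (367,200), the key at (281,228). The pink (187,285) and turquoise (327,257) look-alikes stay where they are.

```bash
cat > h.py <<'E'
import numpy as np, cv2, json, sys
from station import *
from scipy.spatial.transform import Rotation as R
def pose():
    s=read_state(); q=s["tool_rot"]; T=np.eye(4)
    T[:3,:3]=R.from_quat([q[1],q[2],q[3],q[0]]).as_matrix(); T[:3,3]=s["tcp_pos"]; return T
def cam(name,T=None):
    c=get_calibration(name)
    W=c["camera_from_world"] if name!="wrist" else np.linalg.inv((pose() if T is None else T)@c["tool_from_camera"])
    return c["mtx"]@W[:3]
def proj(P,X):
    X=np.atleast_2d(X); u=np.c_[X,np.ones(len(X))]@P.T; return u[:,:2]/u[:,2:]
def at_z(P,uv,z):
    out=[]
    for u,v in np.atleast_2d(uv):
        A=np.array([P[0]-u*P[2],P[1]-v*P[2]]); out.append(np.r_[np.linalg.solve(A[:,:2],-A[:,2]*z-A[:,3]),z])
    return np.array(out)
def tri(Ps,uvs):
    A=np.vstack([[P[0]-u*P[2],P[1]-v*P[2]] for P,(u,v) in zip(Ps,uvs)])
    return np.linalg.lstsq(A[:,:3],-A[:,3],rcond=None)[0]
def snap(tag,scale=None):
    T=pose(); im=capture("wrist"); cv2.imwrite(f"pics/{tag}.png",im); np.save(f"pics/{tag}.npy",cam("wrist",T)); return im
def th():
    T=pose(); return np.degrees(np.arctan2(T[1,0],T[0,0]))
def go(x,y,z,theta=None):
    "rows for TCP target; theta = world angle (deg) of tool x"
    T=pose(); d=np.array([x,y,z])-T[:3,3]; s=T[:3,:3].T@d/300
    t=0 if theta is None else (th()-theta+180)%360-180
    print("shift",np.round(s,4),"turn",round(t/180,4),"rows>=",round(max(np.linalg.norm(d)/62.5,abs(t)/10.7),1));
E
python3 - <<'E'
from h import *
P=cam("top")
for n,uv,z in [("sp",(196,235),20),("sp",(218,228),20),("sp",(242,230),20),("low",(215,187),56),("hub",(176,191),30),("A",(302,186),56),("B",(367,200),56),("key",(279,220),98),("pink",(187,285),56),("turq",(327,257),56),("cup",(410,235),90)]:
    print(n,at_z(P,uv,z)[0].round())
print(th()); go(330,150,330,180)
E
```

```text
sp [408. 264.  20.]
sp [435. 189.  20.]
sp [430. 106.  20.]
low [572. 203.  56.]
hub [559. 341.  30.]
A [585. -97.  56.]
B [ 542. -322.   56.]
key [456. -20.  98.]
pink [235. 279.  56.]
turq [ 342. -186.   56.]
cup [ 420. -458.   90.]
166.14381477270098
shift [-0.9483 -1.1674 -0.425 ] turn -0.077 rows>= 7.5
```

```bash
python3 -c "
from h import *
go(450,200,250,180)"
```

```text
shift [-1.2968 -0.9095 -0.1587] turn -0.077 rows>= 7.6
```

```bash
python3 -m crank '[[[-0.65,-0.45,-0.16],-0.077],[[-0.65,-0.45,-0.16],-0.077],[[-0.65,-0.45,-0.16],-0.077],[[-0.65,-0.45,-0.16],-0.077],[[-0.65,-0.45,-0.16],-0.077]]'; python3 -c "
from h import *
go(450,200,250,180)"
```

```text
t: 0.72
tcp_pos: [297.0, 378.2, 251.5]
tool_rot: [0.001, 0.002, 1.0, 0.0]
ft_force: [-0.2, 0.3, -0.5]
grip_width: 85.5
grasp_force: 0.0
shift [-0.5126 -0.5915  0.0054] turn -0.0015 rows>= 3.8
```

```bash
python3 -m crank '[[[-0.51,-0.59,0],0],[[-0.51,-0.59,0],0],[[-0.51,-0.59,0],0],[[-0.51,-0.59,0],0],[[-0.51,-0.59,0],0]]'; python3 -c "
from h import *
snap('w1')"; python3 -m crank '[[[0,-1,0],0],[[0,-1,0],0],[[0,-1,0],0],[[0,-1,0],0],[[0,-1,0],0]]';python3 -m crank '[[[0,-0.2,0],0],[[0,-0.2,0],0]]'; python3 -c "
from h import *
snap('w2')"
```

```text
t: 1.35
tcp_pos: [448.9, 201.9, 249.8]
tool_rot: [-0.001, 0.002, 1.0, -0.0]
ft_force: [-0.5, -0.1, -0.4]
grip_width: 85.5
grasp_force: 0.0
t: 2.02
tcp_pos: [447.5, -97.1, 250.7]
tool_rot: [0.0, -0.001, 1.0, 0.0]
ft_force: [0.7, 0.5, -0.1]
grip_width: 85.3
grasp_force: 0.0
t: 2.28
tcp_pos: [447.6, -158.3, 250.1]
tool_rot: [-0.0, 0.001, 1.0, 0.0]
ft_force: [0.3, 0.5, -0.3]
grip_width: 85.4
grasp_force: 0.0
```

View pics/w1.png

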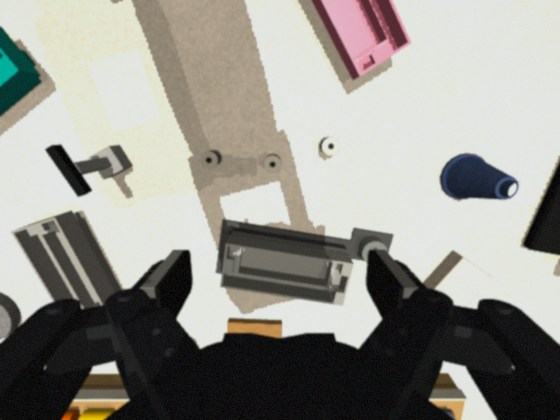

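View pics/w2.png

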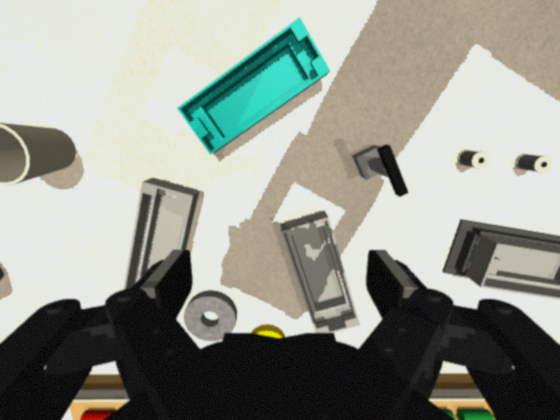

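```bash
python3 -m crank '[[[-0.5,-0.2,0.15],0],[[-0.5,-0.2,0.15],0],[[-0.5,-0.2,0.15],0],[[-0.5,-0.2,0.15],0]]'; python3 -c "
from h import *
snap('w3')"; python3 -m crank '[[[0,0.6,0],0],[[0,0.6,0],0],[[0,0.6,0],0],[[0,0.6,0],0]]'; python3 -c "
from h import *
snap('w4')";python3 -m crank '[[[0,0.6,0],0],[[0,0.6,0],0],[[0,0.6,0],0],[[0,0.6,0],0]]'; python3 -c "
from h import *
snap('w5')";python3 -m crank '[[[0,0.5,0],0],[[0,0.5,0],0],[[0,0.5,0],0],[[0,0.5,0],0]]'; python3 -c "
from h import *
snap('w6')
a=[cv2.imread(f'pics/w{i}.png')[:300] for i in (3,4,5,6)]
cv2.imwrite('pics/m1.png',np.vstack([a[0],a[1]])); cv2.imwrite('pics/m2.png',np.vstack([a[2],a[3]]))"
```

```text
t: 2.82
tcp_pos: [599.5, -214.2, 203.1]
tool_rot: [-0.002, -0.001, 1.0, 0.001]
ft_force: [-0.5, 0.2, -0.0]
grip_width: 85.2
grasp_force: 0.0
t: 3.38
tcp_pos: [596.8, -31.3, 207.3]
tool_rot: [0.001, -0.003, 1.0, 0.0]
ft_force: [0.5, -0.6, -0.0]
grip_width: 85.8
grasp_force: 0.0
t: 3.92
tcp_pos: [596.9, 146.6, 206.3]
tool_rot: [0.0, -0.002, 1.0, 0.0]
ft_force: [-0.3, -0.8, -0.3]
grip_width: 85.3
grasp_force: 0.0
t: 4.47
tcp_pos: [597.7, 293.6, 205.6]
tool_rot: [-0.0, -0.0, 1.0, -0.0]
ft_force: [-0.1, -0.3, 0.3]
grip_width: 85.6
grasp_force: 0.0
```

View pics/m1.png

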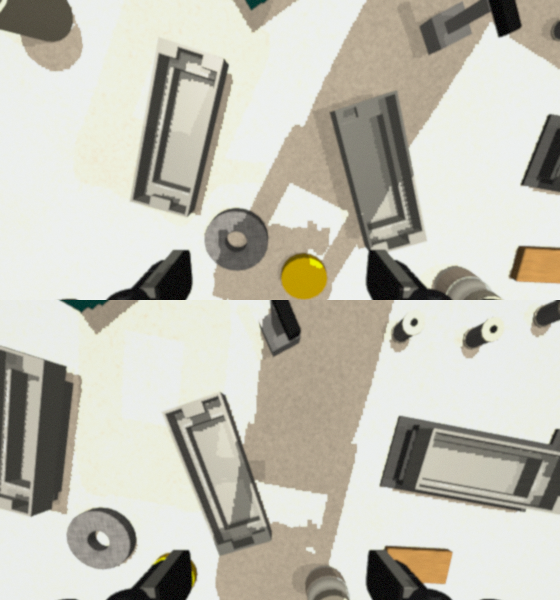

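View pics/m2.png

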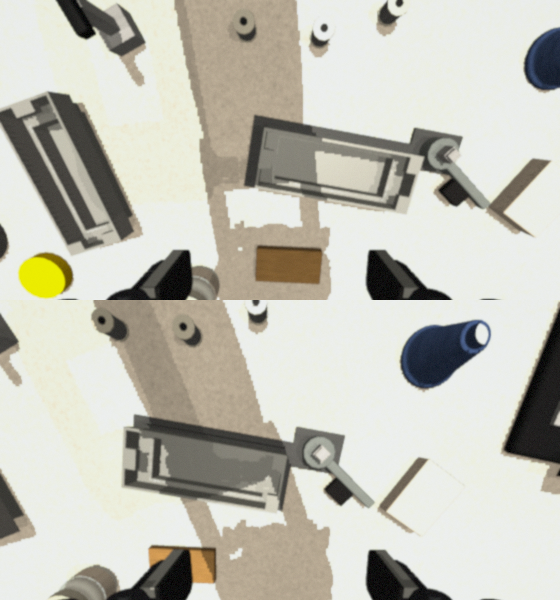

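The two grey totes each need an enlarged crop to tell which end has the two corner ledges. The candidates are w3 (180,130) and w3 (375,170); the pink and turquoise ones are excluded by colour.

```bash
python3 -c "
from h import *
def c(i,x,y,w,h,s):
    return cv2.resize(cv2.imread(f'pics/w{i}.png')[y:y+h,x:x+w],None,fx=s,fy=s,interpolation=cv2.INTER_LANCZOS4)
out=np.zeros((600,800,3),np.uint8)
def put(im,x,y): out[y:y+im.shape[0],x:x+im.shape[1]]=im
put(c(3,120,30,120,200,3),0,0)      #B  360x600
put(c(4,155,85,130,180,2.5),360,0) #A  325x450
cv2.imwrite('pics/c1.png',out)
out=np.zeros((600,800,3),np.uint8)
put(c(6,115,105,265,110,3),0,0)  #low+gate 795x330
put(c(4,255,0,50,60,4),0,330)   #key
put(c(5,55,0,95,85,3),210,330)
put(c(5,410,110,90,90,3),500,330)
cv2.imwrite('pics/c2.png',out)
"
```

```text
(no output)
```

View pics/c1.png

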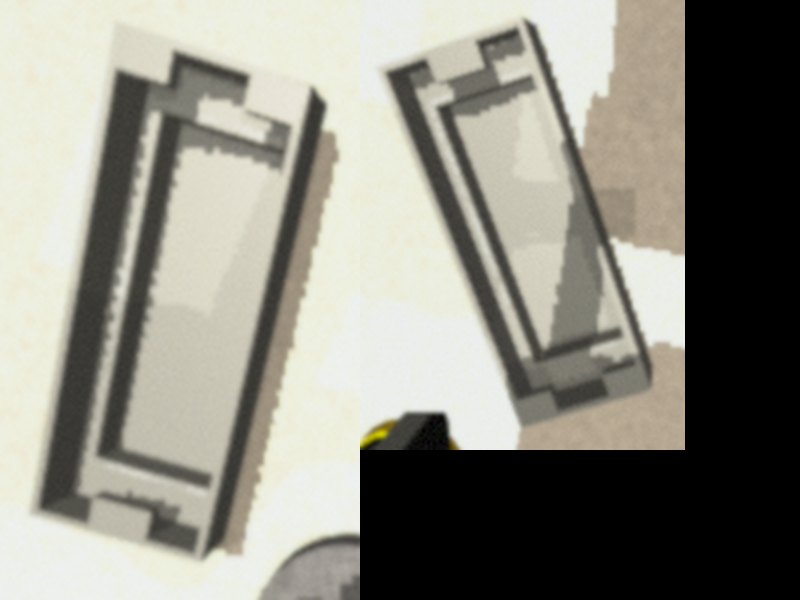

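View pics/c2.png

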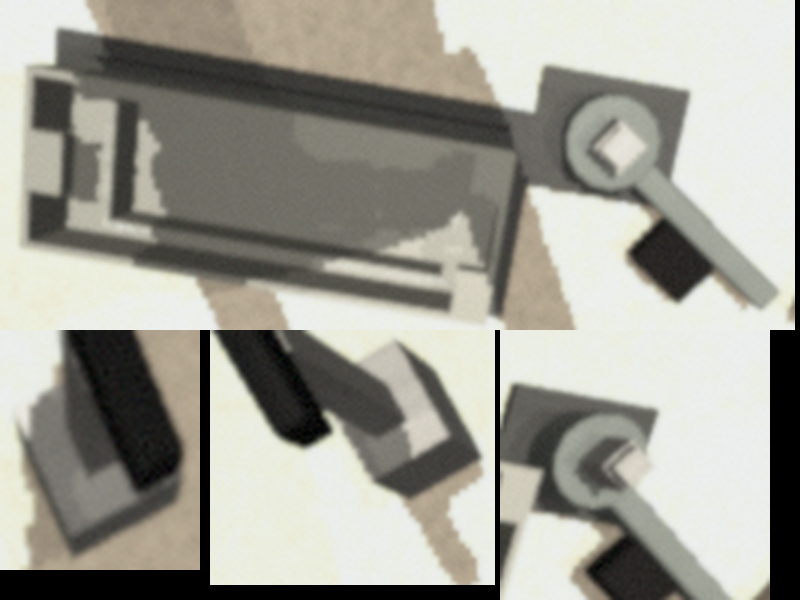

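```bash
cat > m.py <<'E'
from h import *
L=lambda i:np.load(f'pics/w{i}.npy')
cr=lambda pts,ox,oy,s:[((x+.5)/s-.5+ox,(y+.5)/s-.5+oy) for x,y in pts]
B=cr([(115,22),(312,90),(200,560),(30,513)],120,30,3)
A=cr([(20,68),(167,18),(290,385),(160,425)],155,85,2.5)
Lo=cr([(28,65),(520,140),(485,322),(20,243)],115,105,3)
def rep(n,P,c,z):
    X=at_z(P,c,z); d=lambda a,b:np.linalg.norm(X[a]-X[b]); v=X[1]+X[2]-X[0]-X[3] if d(0,1)>d(1,2) else X[2]+X[3]-X[0]-X[1]
    print(n,X.mean(0).round(1),"ang",np.degrees(np.arctan2(v[1],v[0])).round(2),"sides",[d(k,(k+1)%4).round(1) for k in range(4)])
rep("B",L(3),B,56);rep("A",L(4),A,56);rep("low",L(6),Lo,62)
print("Atri",tri([L(4),L(3)],[np.mean(A,0),np.mean([(317,110),(398,91),(370,250),(425,240)],0)]).round(1))
for s in [((212,158),(243,20),(107,17)),((272,162),(322,30),(187,26)),((330,147),(393,8),(258,8))]: print("spool",tri([L(1),L(5),L(6)],s).round(1))
print("bar",tri([L(1),L(2)],[(68.5,170),(393.5,170)]).round(1),*[at_z(L(1),p,105).round(1) for p in [(54,148),(84,193)]],*[at_z(L(2),p,105).round(1) for p in [(385,148),(402,193)]])
s6=cr([(620,147)],115,105,3)[0];s5=cr([(132,135)],410,110,3)[0]
print("shaft",tri([L(5),L(6)],[s5,s6]).round(1),at_z(L(5),s5,52),at_z(L(6),s6,52)) 
e=cr([(770,300),(612,143)],115,105,3); X=at_z(L(6),e,22); print("gate",X.round(1),np.degrees(np.arctan2(*(X[0]-X[1])[1::-1])))
E
python3 m.py
```

```text
B [ 541.5 -325.4   56. ] ang -16.85 sides [np.float64(66.3), np.float64(170.8), np.float64(64.8), np.float64(172.2)]
A [588.8 -97.1  56. ] ang 17.29 sides [np.float64(66.0), np.float64(170.1), np.float64(65.9), np.float64(171.0)]
low [577.4 211.8  62. ] ang 80.72 sides [np.float64(172.9), np.float64(68.5), np.float64(172.8), np.float64(64.0)]
Atri [ 584.9 -101.1   43.2]
spool [422.3 110.9  27.6]
spool [429.2 193.3  22. ]
spool [409.3 270.5  18.9]
bar [428.9 -31.1  99. ] [[404.4 -37.6 105. ]] [[453.7 -14.4 105. ]] [[404.5 -44.8 105. ]] [[453.7 -21.5 105. ]]
shaft [561.2 340.7  50. ] [[560.92950649 339.48907477  52.        ]] [[561.05843853 340.38303095  52.        ]]
gate [[627.2 410.   22. ]
 [562.2 341.4  22. ]] 46.529137030203394
```

Run:
```python
from h import *
L=lambda i:np.load(f'pics/w{i}.npy')
for s in [((212,158),(243,20),(107,17)),((272,162),(322,30),(187,26)),((330,147),(393,8),(258,8))]: print([at_z(L(i),p,34)[0,:2].round(1) for i,p in zip((1,5,6),s)])
for n,p in (("cone",(425,77)),): print(n,at_z(L(6),p,0))
print(pose()[:3,3]); go(410,268,60,170.7)
```

```text
[array([423. , 113.9]), array([424.8, 109. ]), array([422.7, 115.6])]
[array([428.5, 192.9]), array([433.8, 191.5]), array([431. , 197.8])]
[array([409.3, 268.7]), array([413.4, 263.8]), array([414.6, 272.2])]
cone [[475.20402731 468.14084283   0.        ]]
[597.8839525  292.50094551 205.71784123]
shift [ 0.6263 -0.0815  0.4858] turn 0.0516 rows>= 3.8
```

```bash
python3 -m crank '[[[0.62,-0.08,0],0.052],[[0.62,-0.08,0],0.052],[[0.62,-0.08,0],0.052],[[0.62,-0.08,0.3],0.052],[[0.62,-0.08,0.3],0.052]]' -0.3 30
python3 - <<'E'
from h import *
im=snap('w7'); print(th()); go(411,268,12,170.7)
out=cv2.resize(im[60:300,60:560],None,fx=1.6,fy=1.6); cv2.imwrite('pics/w7c.png',out)
E
```

```text
t: 5.15
tcp_pos: [410.7, 267.3, 114.1]
tool_rot: [-0.0, 0.082, 0.997, -0.0]
ft_force: [1.3, 0.7, 0.1]
grip_width: 55.8
grasp_force: 0.0
170.53634625366274
shift [-0.0037  0.005   0.3308] turn -0.0009 rows>= 1.6
```

View pics/w7c.png

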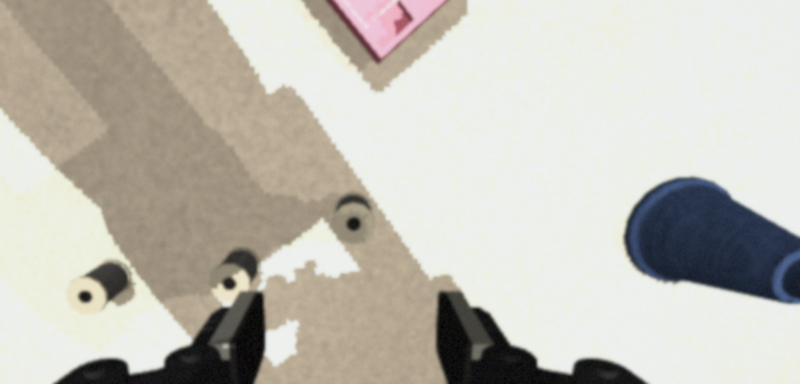

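Run:
```python
from h import *
P=np.load('pics/w7.npy')
X=at_z(P,[(280.6,198.8),(202.5,237),(113,245)],34); print(X.round(1)); go(X[0,0],X[0,1],14)
```

```text
[[407.2 269.6  34. ]
 [431.1 192.9  34. ]
 [425.2 109.3  34. ]]
shift [0.0096 0.0083 0.3242] turn 0.0 rows>= 1.6
```

```bash
python3 -m crank '[[[0.007,0.005,0.15],0],[[0.007,0.005,0.3],0],[[0.007,0.005,0.325],0],[[0.007,0.005,0.325],0],[[0.007,0.005,0.325],0]]'; python3 -m crank '[[[0,0,0],0],[[0,0,0],0],[[0,0,0],0],[[0,0,0],0]]' 1 30; python3 -m crank '[[[0,0,-0.3],0],[[0,0,-0.3],0],[[0,0,-0.3],0]]'
python3 - <<'E'
from h import *
a=np.radians(80.7); c=np.array([577.4,211.8]); 
for o in (40,0,-40):
  p=c+o*np.array([np.cos(a),np.sin(a)]); print(p); go(*p,102,170.7)
E
```

```text
t: 5.82
tcp_pos: [411.1, 271.5, 20.2]
tool_rot: [0.001, 0.082, 0.997, 0.001]
ft_force: [-0.8, -0.1, -0.6]
grip_width: 55.6
grasp_force: 0.0
t: 6.32
tcp_pos: [409.8, 271.3, 18.2]
tool_rot: [-0.0, 0.082, 0.997, -0.0]
ft_force: [0.7, -0.0, 0.1]
grip_width: -0.2
grasp_force: 0.0
t: 6.7
tcp_pos: [410.8, 271.8, 110.3]
tool_rot: [0.002, 0.082, 0.997, 0.001]
ft_force: [-0.0, 0.5, 0.1]
grip_width: 0.3
grasp_force: 0.0
[583.86415284 251.27422866]
shift [-0.5801  0.0262  0.0295] turn -0.0003 rows>= 2.8
[577.4 211.8]
shift [-0.5802 -0.1071  0.0293] turn -0.0003 rows>= 2.8
[570.93584716 172.32577134]
shift [-0.5803 -0.2404  0.029 ] turn -0.0003 rows>= 3.0
```

The gripper closed on nothing, so I'm looking again.

```bash
python3 -m crank '[[[0,0,0],0],[[0,0,0],0]]' -0.3
python3 - <<'E'
from h import *
im=snap('w8'); T=pose(); print(T[:3,3], proj(cam('wrist'),[[410,270,34],T[:3,3],[431,193,34],[425,110,34]]))
out=cv2.resize(im[60:300,60:560],None,fx=1.6,fy=1.6); cv2.imwrite('pics/w8c.png',out)
E
```

```text
t: 6.95
tcp_pos: [409.4, 271.1, 107.1]
tool_rot: [-0.001, 0.082, 0.997, -0.0]
ft_force: [0.1, 0.0, 0.1]
grip_width: 35.5
grasp_force: 0.0
[409.47896398 271.10184154 107.23705144] [[277.53961012 205.80613172]
 [278.43036482 235.65064946]
 [196.77537773 241.54292082]
 [105.88501934 249.34249272]]
```

View pics/w8c.png

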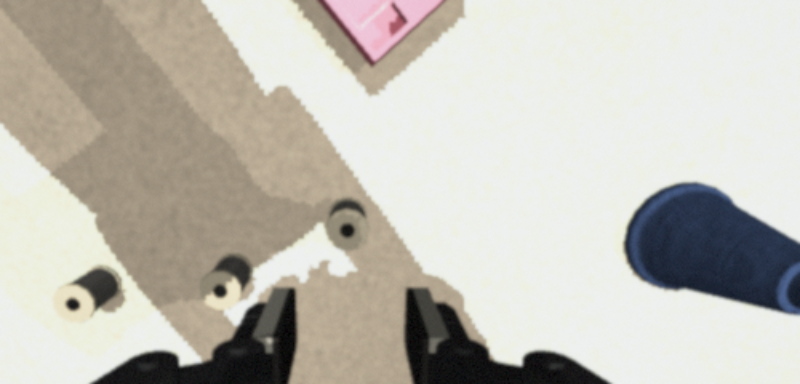

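```bash
cat > hole.py <<'E'
from h import *
def hole(im,uv,r=30):
    u,v=map(int,uv); x0,y0=max(u-r,0),max(v-r,0); g=cv2.GaussianBlur(cv2.cvtColor(im[y0:v+r,x0:u+r],cv2.COLOR_BGR2GRAY),(0,0),1)
    c=cv2.HoughCircles(cv2.resize(g,None,fx=3,fy=3),cv2.HOUGH_GRADIENT,1,30,param1=80,param2=12,minRadius=20,maxRadius=70)
    return [] if c is None else [(x/3+x0,y/3+y0,rr/3) for x,y,rr in c[0][:4]]
E
python3 - <<'E'
from hole import *
print([np.round(h,1) for h in hole(cv2.imread('pics/w8.png'),(277,203))])
E
python3 -m crank '[[[0,0,0.1],0],[[0,0,0.1],0],[[0,0,0.1],0]]' -1;python3 - <<'E'
from hole import *
im=snap('w9');T=pose(); print(T[:3,3],proj(cam('wrist'),[[409,270,34],[409,270,5]]));print([np.round(h,1) for h in hole(im,(277,195))])
E
python3 -m crank '[[[0.15,0,0],0],[[0.15,0,0],0],[[0.15,0,0],0]]' -1;python3 - <<'E'
from hole import *
im=snap('w10');T=pose(); pr=proj(cam('wrist'),[[409,270,34],[409,270,5]]);print(T[:3,3],pr);print([np.round(h,1) for h in hole(im,pr[0])])
i9=cv2.imread('pics/w9.png'); cv2.imwrite('pics/w9c.png',np.hstack([cv2.resize(x[120:300,150:400],None,fx=1.6,fy=1.6) for x in (i9,im)]))
E
```

```text
[array([277.2, 203.5,  13. ], dtype=float32), array([278.8, 193.5,   8.9], dtype=float32)]
t: 7.38
tcp_pos: [410.0, 271.4, 78.8]
tool_rot: [0.0, 0.082, 0.997, -0.0]
ft_force: [0.6, -0.3, 0.5]
grip_width: 85.5
grasp_force: 0.0
[410.22095075 271.46657074  79.02400156] [[276.40350719 213.25206633]
 [276.68705055 203.56835177]]
[array([275.5, 203.5,  13.3], dtype=float32), array([276.5, 213.8,  16. ], dtype=float32)]
t: 7.8
tcp_pos: [366.1, 278.9, 79.1]
tool_rot: [0.001, 0.081, 0.997, 0.0]
ft_force: [-0.2, -0.4, -0.5]
grip_width: 85.4
grasp_force: 0.0
[366.26745167 278.76256168  78.84308468] [[276.48445978 265.82651674]
 [276.73920608 250.99022619]]
[array([276.2, 250.5,  12. ], dtype=float32), array([275.8, 267.5,  16.4], dtype=float32)]
```

View pics/w9c.png

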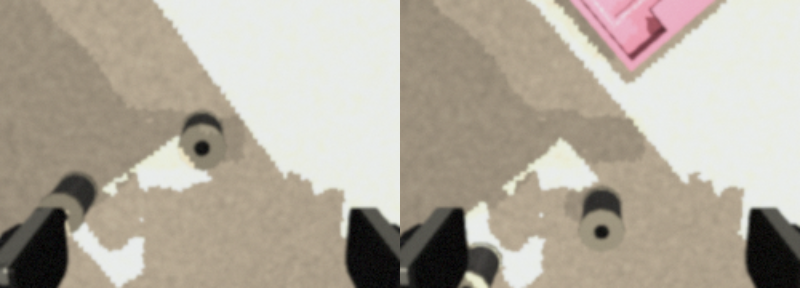

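```bash
python3 -c "
from h import *
go(408.5,269.5,3,170.7)"
```

```text
shift [-0.1437 -0.0077  0.253 ] turn -0.0003 rows>= 1.4
```

```bash
python3 -m crank '[[[-0.145,-0.006,0],0],[[-0.145,-0.006,0],0],[[-0.145,-0.006,0.15],0],[[-0.145,-0.006,0.252],0],[[-0.145,-0.006,0.252],0]]' -0.3 30; python3 -m crank '[[[0,0,0],0],[[0,0,0],0],[[0,0,0],0],[[0,0,0],0]]' 1 30
```

```text
t: 8.48
tcp_pos: [407.0, 269.1, 1.0]
tool_rot: [-0.002, 0.082, 0.997, -0.001]
ft_force: [-0.1, 0.7, 0.2]
grip_width: 55.4
grasp_force: 0.0
t: 8.98
tcp_pos: [410.7, 271.1, 5.9]
tool_rot: [0.003, 0.082, 0.997, 0.002]
ft_force: [0.9, 1.0, 27.3]
grip_width: 9.8
grasp_force: 32.8
```

```bash
python3 -m crank '[[[0,0,-0.02],0],[[0,0,-0.02],0],[[0,0,-0.02],0]]'
python3 - <<'E'
from h import *
im=snap('w11'); cv2.imwrite('pics/w11c.png',np.hstack([cv2.resize(im[150:400,180:380],None,fx=2,fy=2),cv2.resize(capture('scene')[180:280,290:410],None,fx=3,fy=3)[:,:].repeat(1,0)[:300] if 0 else cv2.copyMakeBorder(cv2.resize(capture('scene')[170:270,290:420],None,fx=3,fy=3),0,200,0,0,cv2.BORDER_CONSTANT)]))
E
```

```text
t: 9.35
tcp_pos: [408.1, 269.8, 8.8]
tool_rot: [0.0, 0.082, 0.997, 0.0]
ft_force: [-0.7, -0.9, -0.1]
grip_width: 0.0
grasp_force: 0.0
```

View pics/w11c.png

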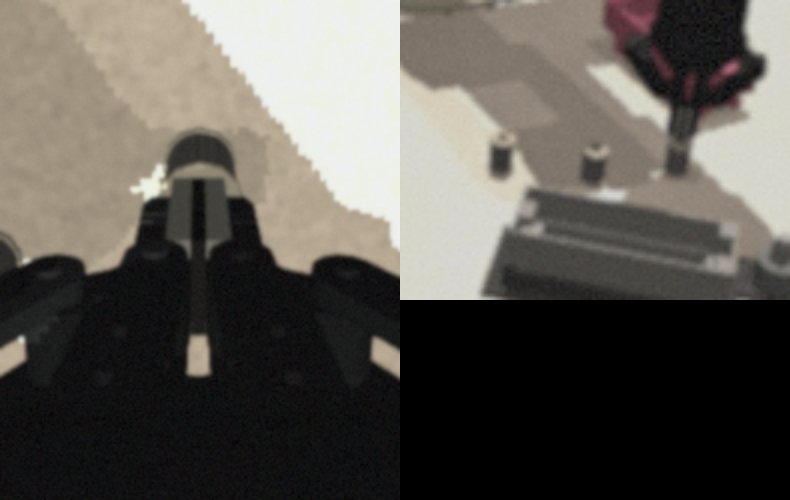

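```bash
python3 -m crank '[[[0,0,-0.08],0],[[0,0,-0.08],0],[[0,0,-0.08],0],[[0,0,-0.08],0]]' -0.3 30;  python3 -m crank '[[[0,0,0.08],0],[[0,0,0.11],0],[[0,0,0.14],0],[[0,0,0.14],0]]'; python3 -m crank '[[[0,0,0],0],[[0,0,0],0],[[0,0,0],0],[[0,0,0],0]]' 1 30
```

```text
t: 9.95
tcp_pos: [407.7, 269.6, 31.9]
tool_rot: [-0.0, 0.082, 0.997, -0.0]
ft_force: [-0.1, 0.1, 0.2]
grip_width: 55.5
grasp_force: 0.0
t: 10.45
tcp_pos: [407.9, 269.6, -9.8]
tool_rot: [-0.0, 0.082, 0.997, -0.0]
ft_force: [0.4, -1.0, 0.3]
grip_width: 55.4
grasp_force: 0.0
t: 10.95
tcp_pos: [408.4, 269.9, -8.9]
tool_rot: [0.0, 0.082, 0.997, 0.0]
ft_force: [-0.2, -0.6, 5.8]
grip_width: 22.3
grasp_force: 29.3
```

```bash
python3 -m crank '[[[0,0,-0.33],0],[[0,0,-0.33],0],[[0,0,-0.33],0]]'
python3 - <<'E'
from h import *
go(583.9,251.3,90,170.7)
E
```

```text
t: 11.32
tcp_pos: [409.4, 270.4, 92.4]
tool_rot: [0.002, 0.081, 0.997, 0.001]
ft_force: [0.4, -0.1, -0.2]
grip_width: 22.4
grasp_force: 29.8
shift [-0.5842  0.0316  0.0107] turn -0.0003 rows>= 2.8
```

```bash
python3 -m crank '[[[-0.583,0.031,0],0],[[-0.583,0.031,0],0],[[-0.583,0.031,0],0],[[-0.583,0.031,0],0],[[-0.583,0.031,0],0]]'
python3 - <<'E'
from h import *
go(583.9,251.3,3,170.7)
E
```

```text
t: 11.95
tcp_pos: [581.3, 250.4, 88.4]
tool_rot: [-0.001, 0.082, 0.997, -0.0]
ft_force: [-0.6, -0.2, -0.3]
grip_width: 22.6
grasp_force: 29.8
shift [-0.0085  0.0046  0.2846] turn -0.0003 rows>= 1.4
```

Lower, release to about 33 mm, rise and go towards spool 2.

```bash
python3 -m crank '[[[-0.006,0.003,0.2],0],[[-0.006,0.003,0.25],0],[[-0.006,0.003,0.28],0],[[-0.006,0.003,0.28],0]]'; python3 -m crank '[[[0,0,0],0],[[0,0,0],0],[[0,0,0],0]]' 0.2;  python3 -m crank '[[[0,0,-0.3],0],[[0,0,-0.3],0],[[0,0,-0.3],0]]'
python3 - <<'E'
from h import *
go(431,193.5,-10,170.7)
E
```

```text
t: 12.45
tcp_pos: [584.3, 251.4, 6.6]
tool_rot: [0.0, 0.081, 0.997, 0.0]
ft_force: [0.5, 0.9, -0.6]
grip_width: 22.5
grasp_force: 29.8
t: 12.82
tcp_pos: [584.3, 251.1, 6.1]
tool_rot: [0.0, 0.082, 0.997, 0.0]
ft_force: [0.3, 0.4, -0.4]
grip_width: 33.8
grasp_force: 0.0
t: 13.2
tcp_pos: [585.3, 251.5, 98.4]
tool_rot: [0.002, 0.082, 0.997, 0.001]
ft_force: [0.3, -0.1, -1.1]
grip_width: 33.7
grasp_force: 0.0
shift [ 0.4774 -0.2748  0.3588] turn -0.0003 rows>= 3.2
```

```bash
python3 -m crank '[[[0.475,-0.275,0],0],[[0.475,-0.275,0],0],[[0.475,-0.275,0],0],[[0.475,-0.275,0],0],[[0.475,-0.275,0],0]]' -0.3
python3 - <<'E'
from hole import *
im=snap('w12'); p=proj(cam('wrist'),[431,193.5,34])[0]; h=hole(im,p); print(p,[np.round(x,1) for x in h]); print(at_z(cam('wrist'),[(x[0],x[1]) for x in h],34)); go(431,193.5,-10,170.7)
E
```

```text
t: 13.82
tcp_pos: [430.4, 192.9, 95.4]
tool_rot: [0.0, 0.082, 0.997, -0.0]
ft_force: [0.1, 0.2, 0.1]
grip_width: 55.7
grasp_force: 0.0
[279.28267011 209.06499946] [array([278.8, 202.2,  13.1], dtype=float32), array([279.5, 212.2,  16.3], dtype=float32)]
[[425.11951149 194.09704526  34.        ]
 [433.67088216 193.24156358  34.        ]]
shift [-0.0011  0.0019  0.3511] turn -0.0003 rows>= 1.7
```

```bash
python3 -m crank '[[[-0.006,0,0.18],0],[[-0.006,0,0.31],0],[[-0.006,0,0.35],0],[[-0.006,0,0.35],0]]'; python3 -m crank '[[[0,0,0],0],[[0,0,0],0],[[0,0,0],0],[[0,0,0],0]]' 1 30;  python3 -m crank '[[[0,0,-0.33],0],[[0,0,-0.33],0],[[0,0,-0.33],0]]'
python3 - <<'E'
from h import *
go(577.4,211.8,90,170.7)
E
```

```text
t: 14.38
tcp_pos: [432.1, 192.7, -9.5]
tool_rot: [-0.001, 0.082, 0.997, -0.0]
ft_force: [-0.8, -0.3, -0.6]
grip_width: 55.5
grasp_force: 0.0
t: 14.88
tcp_pos: [432.8, 192.9, -8.0]
tool_rot: [0.001, 0.081, 0.997, 0.0]
ft_force: [-1.0, 0.3, 6.5]
grip_width: 23.0
grasp_force: 29.0
t: 15.25
tcp_pos: [433.5, 193.0, 93.1]
tool_rot: [0.003, 0.081, 0.997, 0.001]
ft_force: [0.1, 0.0, -0.6]
grip_width: 22.6
grasp_force: 29.7
shift [-0.463   0.1396  0.0133] turn -0.0003 rows>= 2.3
```

```bash
python3 -m crank '[[[-0.465,0.14,0],0],[[-0.465,0.14,0],0],[[-0.465,0.14,0],0],[[-0.465,0.14,0],0],[[-0.465,0.14,0],0]]'; python3 -m crank '[[[0,0,0.2],0],[[0,0,0.25],0],[[0,0,0.28],0],[[0,0,0.28],0]]'; python3 -m crank '[[[0,0,0],0],[[0,0,0],0],[[0,0,0],0]]' 0.2;  python3 -m crank '[[[0,0,-0.3],0],[[0,0,-0.3],0],[[0,0,-0.3],0]]'
python3 - <<'E'
from h import *
go(424.5,111,95,170.7)
E
```

```text
t: 15.88
tcp_pos: [575.4, 211.3, 89.2]
tool_rot: [-0.0, 0.081, 0.997, -0.0]
ft_force: [-0.2, 0.2, -1.2]
grip_width: 22.8
grasp_force: 29.7
t: 16.38
tcp_pos: [576.7, 211.5, 6.6]
tool_rot: [0.0, 0.082, 0.997, 0.0]
ft_force: [0.0, -0.4, 0.5]
grip_width: 22.3
grasp_force: 29.7
t: 16.75
tcp_pos: [576.6, 211.4, 6.1]
tool_rot: [0.0, 0.082, 0.997, 0.0]
ft_force: [1.2, 0.3, 0.7]
grip_width: 34.0
grasp_force: 0.0
t: 17.12
tcp_pos: [577.5, 211.6, 98.3]
tool_rot: [0.002, 0.082, 0.997, 0.001]
ft_force: [0.0, 0.7, -0.3]
grip_width: 34.4
grasp_force: 0.0
shift [ 0.4487 -0.4138  0.0085] turn -0.0003 rows>= 2.9
```

```bash
python3 -m crank '[[[0.447,-0.413,0],0],[[0.447,-0.413,0],0],[[0.447,-0.413,0],0],[[0.447,-0.413,0],0],[[0.447,-0.413,0],0]]' -0.3
python3 - <<'E'
from hole import *
im=snap('w13'); p=proj(cam('wrist'),[424.5,111,34])[0]; h=hole(im,p); print(p,[np.round(x,1) for x in h]); print(at_z(cam('wrist'),[(x[0],x[1]) for x in h],34)); go(424.5,111,-10,170.7)
E
```

```text
t: 17.75
tcp_pos: [424.2, 110.9, 95.5]
tool_rot: [0.0, 0.082, 0.997, 0.0]
ft_force: [-0.3, -0.2, 0.0]
grip_width: 55.1
grasp_force: 0.0
[278.46294875 208.69560736] [array([276.5, 200.8,  11.3], dtype=float32), array([281.5, 209.5,   9.8], dtype=float32)]
[[417.61057762 110.50774306  34.        ]
 [425.59362939 113.36848514  34.        ]]
shift [-1.000e-04 -3.000e-04  3.515e-01] turn -0.0003 rows>= 1.7
```

```bash
python3 -m crank '[[[-0.002,0,0.18],0],[[-0.002,0,0.31],0],[[-0.002,0,0.35],0],[[-0.002,0,0.35],0]]'; python3 -m crank '[[[0,0,0],0],[[0,0,0],0],[[0,0,0],0],[[0,0,0],0]]' 1 30;  python3 -m crank '[[[0,0,-0.33],0],[[0,0,-0.33],0],[[0,0,-0.33],0]]'
python3 - <<'E'
from h import *
go(571,172.3,90,170.7)
E
```

```text
t: 18.3
tcp_pos: [424.8, 111.0, -9.5]
tool_rot: [-0.001, 0.081, 0.997, -0.0]
ft_force: [-0.1, 0.4, 0.5]
grip_width: 55.5
grasp_force: 0.0
t: 18.8
tcp_pos: [425.4, 110.9, -8.1]
tool_rot: [0.001, 0.082, 0.997, 0.0]
ft_force: [-0.4, 1.2, 6.0]
grip_width: 22.4
grasp_force: 29.0
t: 19.18
tcp_pos: [426.2, 110.9, 92.9]
tool_rot: [0.003, 0.082, 0.997, 0.0]
ft_force: [0.3, -0.6, -0.6]
grip_width: 22.2
grasp_force: 29.7
shift [-0.4431  0.2802  0.0128] turn -0.0003 rows>= 2.5
```

```bash
python3 -m crank '[[[-0.445,0.281,0],0],[[-0.445,0.281,0],0],[[-0.445,0.281,0],0],[[-0.445,0.281,0],0],[[-0.445,0.281,0],0]]'; python3 -m crank '[[[0,0,0.2],0],[[0,0,0.25],0],[[0,0,0.28],0],[[0,0,0.28],0]]'; python3 -m crank '[[[0,0,0],0],[[0,0,0],0],[[0,0,0],0]]' 0.2;  python3 -m crank '[[[0,0,-0.3],0],[[0,0,-0.3],0],[[0,0,-0.3],0]]'; python3 -m crank '[[[-0.25,0.15,-0.25],0],[[-0.25,0.15,-0.25],0],[[-0.25,0.15,-0.25],0],[[-0.25,0.15,-0.25],0]]' -1; python3 -m crank '[[[0,0,0],0],[[0,0,0],0],[[0,0,0],0]]'
python3 - <<'E'
from h import *
im=snap('w14'); print(pose()[:3,3],cv2.imwrite('pics/w14c.png',cv2.resize(im[60:270,140:420],None,fx=2.8,fy=2.8,interpolation=cv2.INTER_CUBIC)))
E
```

```text
t: 19.8
tcp_pos: [569.1, 172.1, 88.8]
tool_rot: [-0.001, 0.082, 0.997, -0.0]
ft_force: [-1.3, 0.4, -0.8]
grip_width: 22.9
grasp_force: 29.8
t: 20.3
tcp_pos: [570.3, 172.3, 6.6]
tool_rot: [0.0, 0.082, 0.997, 0.0]
ft_force: [0.1, 0.9, -0.5]
grip_width: 22.3
grasp_force: 29.8
t: 20.68
tcp_pos: [570.3, 172.2, 6.3]
tool_rot: [0.001, 0.082, 0.997, -0.0]
ft_force: [0.1, -2.5, 4.6]
grip_width: 34.2
grasp_force: 2.0
t: 21.05
tcp_pos: [571.0, 172.6, 98.1]
tool_rot: [0.002, 0.081, 0.997, 0.001]
ft_force: [0.3, 0.7, -0.5]
grip_width: 34.2
grasp_force: 0.0
t: 21.55
tcp_pos: [650.4, 204.4, 168.7]
tool_rot: [-0.001, 0.081, 0.997, -0.0]
ft_force: [0.1, 0.7, -0.6]
grip_width: 85.2
grasp_force: 0.0
t: 21.92
tcp_pos: [651.0, 204.4, 170.5]
tool_rot: [-0.0, 0.082, 0.997, -0.0]
ft_force: [1.1, 0.0, 1.0]
grip_width: 85.4
grasp_force: 0.0
[651.03064543 204.42608524 170.57467493] True
```

View pics/w14c.png

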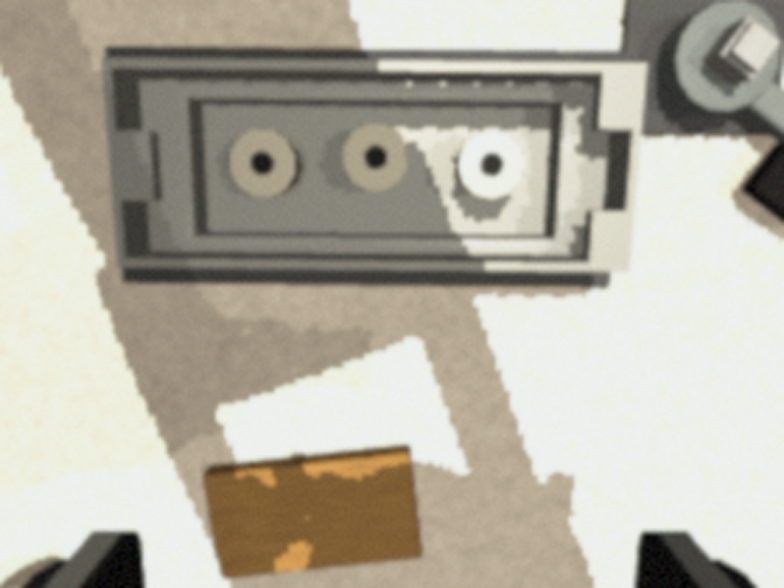

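The view shows tote_low with all three spools standing inside, at crop (263,162), (375,156) and (491,163). Its corner ledges are at the right, gate end.

```bash
cat >> m.py <<'E'
print('----')
def fit(P,c,z,lx=174,ly=66):
    from scipy.optimize import least_squares
    X=at_z(P,c,z); x0=[*X[:,:2].mean(0),np.arctan2(*(X[1]+X[2]-X[0]-X[3])[1::-1])]
    q=np.array([[-lx/2,1],[lx/2,1],[lx/2,-1],[-lx/2,-1]])*[1,ly/2]
    def f(p,s):
        r=np.array([[np.cos(p[2]),-np.sin(p[2])],[np.sin(p[2]),np.cos(p[2])]]); W=np.c_[(q*[1,s])@r.T+p[:2],[z]*4]; return (proj(P,W)-c).ravel()
    b=min((least_squares(f,x0,args=(s,)) for s in (1,-1)),key=lambda r:r.cost); return b.x[:2].round(1),np.degrees(b.x[2]).round(2),"rms px",np.sqrt(2*b.cost/8).round(2)
if __name__=="__main__":
    L14=cr([(111,60),(648,62),(630,272),(124,271)],140,60,2.8)
    print("low",fit(L(14),L14,62))
    for z in (56,62,68): print(z,fit(L(14),L14,z))
    print("A",fit(L(4),np.array(A)[[1,2,3,0]],56)," B",fit(L(3),np.array(B)[[1,2,3,0]],56))
    s=cr([(752,45)],140,60,2.8); print("shaft",at_z(L(14),s,52))
E
python3 m.py | sed -n '/----/,$p'
```

```text
----
low (array([580.3, 212.4]), np.float64(80.35), 'rms px', np.float64(1.18))
56 (array([580. , 212.4]), np.float64(80.34), 'rms px', np.float64(0.82))
62 (array([580.3, 212.4]), np.float64(80.35), 'rms px', np.float64(1.18))
68 (array([580.7, 212.5]), np.float64(80.35), 'rms px', np.float64(2.65))
A (array([589.2, -97. ]), np.float64(17.34), 'rms px', np.float64(1.13))  B (array([ 541.8, -325.5]), np.float64(-16.94), 'rms px', np.float64(0.89))
shaft [[561.36463354 339.61544657  52.        ]]
```

```bash
cat > edge.py <<'E'
from m import *
from scipy.optimize import minimize
def outline(p,z,s=0.0):
    "sample points + normals of outer rim (inset s)"
    pts=[];nr=[]
    a,b=87-s,33-s; t=np.linspace(-.9,.9,60)
    for sg in (1,-1):
        pts+=[(u*a,sg*b) for u in t]; nr+=[(0,sg)]*60
        if s==0: pts+=[(sg*a,u*b) for u in t[::2]]; nr+=[(sg,0)]*30
    r=np.array([[np.cos(p[2]),-np.sin(p[2])],[np.sin(p[2]),np.cos(p[2])]])
    return np.array(pts)@r.T+p[:2], np.array(nr)@r.T
def edgefit(im,P,p0,z):
    g=cv2.GaussianBlur(im,(0,0),1.0).astype(np.float32)
    def sc(p):
        tot=0
        for s in (0,3):
            X,N=outline(p,z,s); f=lambda d:proj(P,np.c_[X+d*N,[z]*len(X)]).astype(np.float32)
            v=[cv2.remap(g,*[m.reshape(-1,1) for m in f(d).T],cv2.INTER_LINEAR)[:,0] for d in (-1.2,1.2)]
            tot+=np.minimum(np.linalg.norm(v[0]-v[1],axis=1),60).mean()
        return -tot
    best=None
    for dx in (-6,-3,0,3,6):
        for dy in (-6,-3,0,3,6):
            for da in (-.03,0,.03):
                q=np.array(p0)+[dx,dy,da]; s=sc(q)
                if best is None or s<best[0]: best=(s,q)
    r=minimize(lambda d:sc(best[1]+d*[1,1,.01]),np.zeros(3),method="Nelder-Mead",options=dict(initial_simplex=np.vstack([np.zeros(3),2*np.eye(3)])))
    p=best[1]+r.x*[1,1,.01]; return p[:2].round(1),np.degrees(p[2]).round(2),"score",-round(r.fun,1)
E
python3 - <<'E' | sed -n '/----/,$p'
print('----')
from edge import *
R_=np.radians
for i,p,z in ((14,(580.3,212.4,R_(80.35)),62),(6,(577,212,R_(80.5)),62),(4,(589,-97,R_(17.3)),56),(3,(589,-97,R_(17.3)),56),(3,(541.8,-325.5,R_(-16.9)),56)):
    print(i,edgefit(cv2.imread(f'pics/w{i}.png'),L(i),p,z))
go(660,-97,170,170.7)
E
```

```text
----
B [ 541.5 -325.4   56. ] ang -16.85 sides [np.float64(66.3), np.float64(170.8), np.float64(64.8), np.float64(172.2)]
A [588.8 -97.1  56. ] ang 17.29 sides [np.float64(66.0), np.float64(170.1), np.float64(65.9), np.float64(171.0)]
low [577.4 211.8  62. ] ang 80.72 sides [np.float64(172.9), np.float64(68.5), np.float64(172.8), np.float64(64.0)]
Atri [ 584.9 -101.1   43.2]
spool [422.3 110.9  27.6]
spool [429.2 193.3  22. ]
spool [409.3 270.5  18.9]
bar [428.9 -31.1  99. ] [[404.4 -37.6 105. ]] [[453.7 -14.4 105. ]] [[404.5 -44.8 105. ]] [[453.7 -21.5 105. ]]
shaft [561.2 340.7  50. ] [[560.92950649 339.48907477  52.        ]] [[561.05843853 340.38303095  52.        ]]
gate [[627.2 410.   22. ]
 [562.2 341.4  22. ]] 46.529137030203394
----
14 (array([583. , 210.4]), np.float64(80.08), 'score', np.float64(111.1))
6 (array([577.8, 211.5]), np.float64(80.72), 'score', np.float64(98.2))
4 (array([589.3, -96.5]), np.float64(17.69), 'score', np.float64(101.9))
3 (array([589.5, -99.8]), np.float64(17.51), 'score', np.float64(93.2))
3 (array([ 541.8, -323.8]), np.float64(-16.62), 'score', np.float64(111.0))
shift [-0.1928 -0.9865  0.002 ] turn -0.0003 rows>= 4.8
```

```bash
python3 -m crank '[[[-0.193,-0.985,0],0],[[-0.193,-0.985,0],0],[[-0.193,-0.985,0],0],[[-0.193,-0.985,0],0],[[-0.193,-0.985,0],0]]'; python3 -m crank '[[[0,0,0],0],[[0,0,0],0],[[0,0,0],0],[[0,0,0],0]]'; python3 - <<'E' | sed -n '/----/,$p'
from edge import *
print("-----")
R_=np.radians
for z in (43,): print(at_z(L(14),cr([(491,163),(375,156),(263,162)],140,60,2.8),z).round(1))
# foot opening step edge at z=29: inner 134x48
F=cr([(195,101),(558,104),(550,235),(203,233)],140,60,2.8); print("step",fit(L(14),F,29,134,48))
im=snap('w15'); print(pose()[:3,3]); print(edgefit(im,L(15),(589,-97,R_(17.3)),56))
E
```

```text
t: 22.6
tcp_pos: [660.0, -99.0, 170.7]
tool_rot: [0.0, 0.082, 0.997, -0.0]
ft_force: [1.3, 0.4, 0.3]
grip_width: 85.8
grasp_force: 0.0
t: 23.1
tcp_pos: [660.4, -95.4, 170.7]
tool_rot: [0.0, 0.081, 0.997, -0.0]
ft_force: [-0.1, -0.3, 0.2]
grip_width: 85.5
grasp_force: 0.0
----
-----
[[584.1 251.5  43. ]
 [575.1 211.9  43. ]
 [570.7 172.9  43. ]]
step (array([579.6, 211.4]), np.float64(80.22), 'rms px', np.float64(1.39))
[660.39565461 -95.60401697 170.71874332]
(array([590.5, -97.1]), np.float64(17.5), 'score', np.float64(98.4))
```

```bash
python3 -m crank '[[[0.22,0.04,0],-0.149],[[0.22,0.04,0],-0.149],[[0.22,0.04,0],-0.149],[[0.22,0.04,0.2],-0.149],[[0.22,0.04,0.3],-0.149]]' -1
python3 - <<'E'
from h import *
print(th()); go(590,-97,-4,197.5)
E
```

```text
t: 23.78
tcp_pos: [596.1, -73.2, 78.1]
tool_rot: [-0.001, -0.152, 0.988, 0.0]
ft_force: [0.2, -0.6, 0.2]
grip_width: 85.4
grasp_force: 0.0
-162.4931450668047
shift [ 0.0428 -0.0698  0.2737] turn 0.0 rows>= 1.4
```

```bash
python3 -m crank '[[[0.043,-0.07,0],0],[[0.043,-0.07,0],0],[[0.043,-0.07,0.12],0],[[0.043,-0.07,0.24],0],[[0.043,-0.07,0.24],0]]'
python3 - <<'E'
from h import *
go(590,-97,-6,197.5)
E
```

```text
t: 24.4
tcp_pos: [590.0, -96.8, 6.8]
tool_rot: [-0.002, -0.152, 0.988, 0.001]
ft_force: [0.6, 0.6, 0.4]
grip_width: 85.3
grasp_force: 0.0
shift [-0.0001 -0.0007  0.0428] turn -0.0 rows>= 0.2
```

```bash
python3 -m crank '[[[0,0,0.03],0],[[0,0,0.03],0],[[0,0,0.03],0]]'; python3 -m crank '[[[0,0,0],0],[[0,0,0],0],[[0,0,0],0],[[0,0,0],0]]' 1 40; python3 -m crank '[[[0,0,-0.05],0],[[0,0,-0.1],0],[[0,0,-0.3],0],[[0,0,-0.45],0],[[0,0,-0.45],0]]';python3 - <<'E'
from h import *
print(read_state()["ft_torque"])
go(580,212,150,80.3)
E
```

```text
t: 24.78
tcp_pos: [591.6, -97.9, 0.6]
tool_rot: [0.001, -0.152, 0.988, -0.0]
ft_force: [0.5, 0.2, 0.8]
grip_width: 85.4
grasp_force: 0.0
t: 25.28
tcp_pos: [591.5, -98.0, 0.3]
tool_rot: [0.0, -0.152, 0.988, -0.0]
ft_force: [-1.6, 0.4, 5.0]
grip_width: 65.5
grasp_force: 44.7
t: 25.9
tcp_pos: [592.8, -98.3, 139.7]
tool_rot: [0.003, -0.152, 0.988, -0.002]
ft_force: [0.4, 1.2, -2.0]
grip_width: 65.4
grasp_force: 46.0
[ 0.0396628  -0.02120602  0.05282961]
shift [-0.2699  0.9993 -0.037 ] turn 0.6509 rows>= 11.0
```

```bash
python3 -m crank '[[[-0.13,0.5,0],0.29],[[-0.13,0.5,0],0.29],[[-0.13,0.5,0],0.29],[[-0.13,0.5,0],0.29],[[-0.13,0.5,0],0.29]]';python3 - <<'E'
from h import *
go(579.8,210.9,140,80.3)
E
```

```text
t: 26.52
tcp_pos: [582.8, 57.7, 134.1]
tool_rot: [-0.0, 0.297, 0.955, -0.0]
ft_force: [-0.4, -0.0, -1.3]
grip_width: 64.9
grasp_force: 45.9
shift [ 0.2976  0.4152 -0.0196] turn 0.3622 rows>= 6.1
```

```bash
python3 -m crank '[[[0.298,0.415,0],0.29],[[0.298,0.415,0],0.29],[[0.298,0.415,0],0.29],[[0.298,0.415,0],0.29],[[0.298,0.415,0],0.29]]';python3 -m crank '[[[0,0,0],0.072],[[0,0,0],0.072],[[0,0,0],0.072],[[0,0,0],0.072]]';python3 - <<'E'
from h import *
go(579.8,210.9,68,80.3)
E
```

```text
t: 27.15
tcp_pos: [578.8, 210.8, 133.9]
tool_rot: [-0.0, 0.682, 0.731, -0.001]
ft_force: [0.6, 0.1, -1.3]
grip_width: 65.1
grasp_force: 45.9
t: 27.65
tcp_pos: [579.2, 210.1, 134.4]
tool_rot: [-0.0, 0.758, 0.652, -0.0]
ft_force: [-1.1, -0.3, -1.8]
grip_width: 65.2
grasp_force: 45.9
shift [0.0029 0.0015 0.2212] turn 0.0059 rows>= 1.1
```

```bash
python3 -m crank '[[[0.003,0.001,0.1],0.006],[[0.003,0.001,0.2],0.006],[[0.003,0.001,0.22],0.006],[[0.003,0.001,0.22],0.006],[[0.003,0.001,0.22],0.006]]';python3 - <<'E'
from h import *
go(579.8,210.9,63,80.3)
E
```

```text
t: 28.28
tcp_pos: [580.5, 211.2, 70.0]
tool_rot: [0.0, 0.765, 0.644, 0.001]
ft_force: [-0.3, -0.3, -1.2]
grip_width: 65.0
grasp_force: 45.8
shift [-0.0013 -0.0021  0.0232] turn -0.0004 rows>= 0.1
```

```bash
for k in 1; do python3 -m crank '[[[-0.001,-0.002,0.02],0],[[-0.001,-0.002,0.02],0]]'; python3 -m crank '[[[0,0,0.007],0],[[0,0,0.007],0]]';python3 -m crank '[[[0,0,0.007],0],[[0,0,0.007],0]]'; python3 -m crank '[[[0,0,0.007],0],[[0,0,0.007],0]]'; done | grep -E "pos|force: \["
```

```text
tcp_pos: [579.0, 210.8, 62.4]
ft_force: [-0.6, 0.1, -1.6]
tcp_pos: [579.2, 210.8, 60.4]
ft_force: [-0.3, 0.7, -0.9]
tcp_pos: [579.2, 210.8, 58.4]
ft_force: [0.2, -0.7, -1.6]
tcp_pos: [579.3, 210.9, 58.2]
ft_force: [-10.5, -3.3, 23.1]
```

```bash
python3 -m crank '[[[0,0,-0.004],0],[[0,0,-0.004],0]]'; python3 -m crank '[[[0,0,0],0],[[0,0,0],0],[[0,0,0],0]]' -1; python3 -m crank '[[[0,0,-0.3],0],[[0,0,-0.3],0],[[0,0,-0.37],0],[[0,0,-0.37],0]]';python3 - <<'E'
from h import *
go(630,-325,170,163)
E
```

```text
t: 29.52
tcp_pos: [579.3, 210.9, 58.3]
tool_rot: [0.0, 0.765, 0.644, 0.0]
ft_force: [-3.5, -1.1, 11.0]
grip_width: 64.9
grasp_force: 47.5
t: 29.9
tcp_pos: [579.2, 210.8, 57.3]
tool_rot: [-0.0, 0.765, 0.644, -0.0]
ft_force: [-0.2, 0.7, 0.3]
grip_width: 85.4
grasp_force: 0.0
t: 30.4
tcp_pos: [579.8, 211.0, 169.8]
tool_rot: [0.001, 0.765, 0.644, 0.001]
ft_force: [-0.8, 0.3, -0.3]
grip_width: 85.5
grasp_force: 0.0
shift [-1.7322e+00  4.6830e-01 -9.0000e-04] turn -0.4599 rows>= 8.6
```

```bash
python3 -m crank '[[[-0.9,0.23,0],-0.29],[[-0.9,0.23,0],-0.29],[[-0.9,0.23,0],-0.29],[[-0.9,0.23,0],-0.29],[[-0.9,0.23,0],-0.29]]';python3 - <<'E'
from h import *
go(615,-325,170,163)
E
```

```text
t: 31.02
tcp_pos: [600.8, -67.0, 167.1]
tool_rot: [-0.001, 0.425, 0.905, -0.0]
ft_force: [0.5, -0.7, 0.5]
grip_width: 85.4
grasp_force: 0.0
shift [-0.6922 -0.5127 -0.0099] turn -0.1852 rows>= 4.1
```

```bash
python3 -m crank '[[[-0.69,-0.515,0],-0.185],[[-0.69,-0.515,0],-0.185],[[-0.69,-0.515,0],-0.185],[[-0.69,-0.515,0],-0.185],[[-0.69,-0.515,0],-0.185]]';python3 -m crank '[[[0,0,0],0],[[0,0,0],0],[[0,0,0],0]]';python3 - <<'E' | sed -n '/----/,$p'
from edge import *
print("-----")
R_=np.radians
im=snap('w16'); print(pose()[:3,3],th()); r=edgefit(im,L(16),(541.8,-325,R_(-16.9)),56); print(r)
go(541.8,-325,80,163.1)
E
```

```text
t: 31.65
tcp_pos: [612.1, -326.4, 166.2]
tool_rot: [-0.001, 0.152, 0.988, 0.0]
ft_force: [0.4, 0.4, -0.0]
grip_width: 85.2
grasp_force: 0.0
t: 32.02
tcp_pos: [613.4, -321.6, 168.7]
tool_rot: [0.0, 0.15, 0.989, -0.0]
ft_force: [0.4, -0.8, -0.5]
grip_width: 85.4
grasp_force: 0.0
----
-----
[ 613.38601388 -321.84450135  168.78980086] 162.73391536451595
(array([ 542.4, -324. ]), np.float64(-16.97), 'score', np.float64(86.5))
shift [ 0.2248 -0.0808  0.2959] turn -0.002 rows>= 1.8
```

```bash
python3 -m crank '[[[0.224,-0.077,0],-0.002],[[0.224,-0.077,0],-0.002],[[0.224,-0.077,0.2],-0.002],[[0.224,-0.077,0.38],-0.002],[[0.224,-0.077,0.38],-0.002]]';python3 - <<'E'
from h import *
go(542.2,-324.3,0,163)
E
```

```text
t: 32.7
tcp_pos: [540.8, -323.4, 51.5]
tool_rot: [-0.003, 0.147, 0.989, 0.001]
ft_force: [0.5, -0.8, 1.1]
grip_width: 85.4
grasp_force: 0.0
shift [-0.0062 -0.0019  0.1716] turn 0.0003 rows>= 0.8
```

```bash
python3 -m crank '[[[-0.003,-0.002,0.1],0],[[-0.003,-0.002,0.17],0],[[-0.003,-0.002,0.17],0],[[-0.003,-0.002,0.17],0]]'; python3 -m crank '[[[0,0,0],0],[[0,0,0],0],[[0,0,0],0],[[0,0,0],0]]' 1 40; python3 -m crank '[[[0,0,-0.05],0],[[0,0,-0.15],0],[[0,0,-0.35],0],[[0,0,-0.55],0],[[0,0,-0.6],0]]';python3 - <<'E'
from h import *
go(580,212,180,80.3)
E
```

```text
t: 33.2
tcp_pos: [544.0, -326.6, 6.1]
tool_rot: [0.001, 0.148, 0.989, -0.001]
ft_force: [0.5, -0.3, 0.7]
grip_width: 85.2
grasp_force: 0.0
t: 33.7
tcp_pos: [543.4, -326.4, 5.3]
tool_rot: [0.001, 0.148, 0.989, -0.001]
ft_force: [-2.0, 1.6, 8.2]
grip_width: 65.1
grasp_force: 43.2
t: 34.33
tcp_pos: [543.8, -326.6, 189.3]
tool_rot: [0.003, 0.148, 0.989, -0.002]
ft_force: [-0.7, -0.8, -1.3]
grip_width: 65.0
grasp_force: 46.1
shift [0.4089 1.7525 0.0239] turn 0.4596 rows>= 8.6
```

```bash
python3 -m crank '[[[0.2,0.88,0],0.23],[[0.2,0.88,0],0.23],[[0.2,0.88,0],0.23],[[0.2,0.88,0],0.23],[[0.2,0.88,0],0.23]]';python3 - <<'E'
from h import *
go(579.1,210.2,180,80.3)
E
```

```text
t: 34.95
tcp_pos: [562.1, -53.6, 183.7]
tool_rot: [-0.0, 0.489, 0.872, 0.0]
ft_force: [0.8, 0.3, -1.8]
grip_width: 65.0
grasp_force: 46.0
shift [0.7201 0.5076 0.0125] turn 0.2288 rows>= 4.2
```

```bash
python3 -m crank '[[[0.72,0.508,0],0.229],[[0.72,0.508,0],0.229],[[0.72,0.508,0],0.229],[[0.72,0.508,0],0.229],[[0.72,0.508,0],0.229]]';python3 -m crank '[[[0,0,0],0],[[0,0,0],0],[[0,0,0],0]]';python3 - <<'E'
from h import *
go(579.1,210.2,124,80.3)
E
```

```text
t: 35.58
tcp_pos: [578.5, 210.1, 183.5]
tool_rot: [-0.0, 0.765, 0.644, -0.0]
ft_force: [-0.0, -1.1, -1.1]
grip_width: 65.1
grasp_force: 46.0
t: 35.95
tcp_pos: [579.1, 206.9, 183.6]
tool_rot: [0.0, 0.764, 0.645, -0.0]
ft_force: [0.3, -0.1, -0.9]
grip_width: 64.8
grasp_force: 46.0
shift [ 0.0109 -0.0017  0.1986] turn 0.0003 rows>= 1.0
```

```bash
python3 -m crank '[[[0.011,-0.002,0.1],0],[[0.011,-0.002,0.2],0],[[0.011,-0.002,0.2],0],[[0.011,-0.002,0.2],0],[[0.011,-0.002,0.2],0]]';python3 - <<'E'
from h import *
go(579.1,210.2,120,80.3)
E
```

```text
t: 36.58
tcp_pos: [579.6, 211.2, 125.0]
tool_rot: [0.0, 0.764, 0.645, 0.001]
ft_force: [0.2, 0.3, -1.5]
grip_width: 65.2
grasp_force: 45.9
shift [-0.0035 -0.0012  0.0167] turn 0.0005 rows>= 0.1
```

```bash
(python3 -m crank '[[[-0.003,-0.001,0.012],0],[[-0.003,-0.001,0.012],0],[[-0.003,-0.001,0.012],0]]'; python3 -m crank '[[[0,0,0.007],0],[[0,0,0.007],0]]';python3 -m crank '[[[0,0,0.007],0],[[0,0,0.007],0]]'; python3 -m crank '[[[0,0,0.007],0],[[0,0,0.007],0]]') | grep -E "pos|force: \["
```

```text
tcp_pos: [578.5, 210.4, 119.9]
ft_force: [-0.9, 0.4, -1.5]
tcp_pos: [578.4, 210.4, 117.6]
ft_force: [-0.0, -0.1, -1.0]
tcp_pos: [578.5, 210.4, 115.5]
ft_force: [0.5, 0.0, -1.3]
tcp_pos: [578.7, 210.5, 115.2]
ft_force: [-6.4, -2.1, 16.4]
```

```bash
python3 -m crank '[[[0,0,-0.004],0],[[0,0,-0.004],0]]'; python3 -m crank '[[[0,0,0],0],[[0,0,0],0],[[0,0,0],0]]' -1; python3 -m crank '[[[0,0,-0.3],0],[[0,0,-0.3],0],[[0,0,-0.3],0],[[0,0,-0.3],0]]';python3 - <<'E'
from h import *
go(627,340,100,180)
E
```

```text
t: 37.95
tcp_pos: [578.7, 210.5, 115.3]
tool_rot: [0.0, 0.764, 0.645, 0.0]
ft_force: [-0.8, 0.0, 6.2]
grip_width: 64.9
grasp_force: 47.0
t: 38.33
tcp_pos: [578.5, 210.4, 114.6]
tool_rot: [-0.0, 0.764, 0.645, -0.0]
ft_force: [0.6, 0.1, 0.9]
grip_width: 85.2
grasp_force: 0.0
t: 38.83
tcp_pos: [578.2, 210.4, 203.8]
tool_rot: [-0.0, 0.764, 0.645, -0.001]
ft_force: [0.0, -0.4, -0.9]
grip_width: 85.4
grasp_force: 0.0
shift [0.4534 0.0886 0.3457] turn -0.5533 rows>= 9.3
```

```bash
python3 -m crank '[[[0.58,0.065,0],-0.28],[[0.58,0.065,0],-0.28],[[0.58,0.065,0],-0.28],[[0.58,0.065,0],-0.28],[[0.58,0.065,0],-0.28]]';python3 -m crank '[[[0,0,0],-0.27],[[0,0,0],-0.27],[[0,0,0],-0.27],[[0,0,0],-0.27],[[0,0,0],-0.27]]';python3 - <<'E'
from h import *
go(627,382,130,180)
E
```

```text
t: 39.45
tcp_pos: [626.3, 379.3, 202.4]
tool_rot: [-0.001, 0.413, 0.911, -0.001]
ft_force: [-0.9, 0.1, 0.4]
grip_width: 85.3
grasp_force: 0.0
t: 40.08
tcp_pos: [626.5, 378.6, 202.9]
tool_rot: [-0.001, 0.003, 1.0, -0.001]
ft_force: [0.7, 0.4, 0.5]
grip_width: 85.2
grasp_force: 0.0
shift [-0.0023  0.0117  0.2431] turn -0.0018 rows>= 1.2
```

```bash
python3 -m crank '[[[0,0.01,0.24],0],[[0,0.01,0.24],0],[[0,0.01,0.24],0],[[0,0.01,0.24],0]]';python3 -m crank '[[[0,0,0],0],[[0,0,0],0]]';python3 - <<'E'
from h import *
snap('s1'); print(pose()[:3,3])
E
python3 -m crank '[[[-0.05,0.06,-0.1],0],[[-0.05,0.06,-0.1],0],[[-0.05,0.06,-0.1],0]]';python3 -m crank '[[[0,0,0],0],[[0,0,0],0]]';python3 - <<'E'
from h import *
snap('s2'); print(pose()[:3,3]); go(489,-1,160,205)
E
```

```text
t: 40.58
tcp_pos: [627.6, 382.0, 135.1]
tool_rot: [0.001, 0.005, 1.0, 0.001]
ft_force: [-0.4, -0.4, 0.3]
grip_width: 85.2
grasp_force: 0.0
t: 40.83
tcp_pos: [627.1, 381.8, 133.7]
tool_rot: [0.001, 0.005, 1.0, 0.0]
ft_force: [-0.8, 0.4, 0.7]
grip_width: 85.1
grasp_force: 0.0
[626.97962793 381.78293317 133.4065428 ]
t: 41.25
tcp_pos: [641.8, 399.4, 162.3]
tool_rot: [-0.0, 0.005, 1.0, -0.0]
ft_force: [0.4, 0.1, 1.1]
grip_width: 85.5
grasp_force: 0.0
t: 41.5
tcp_pos: [641.7, 399.3, 162.4]
tool_rot: [-0.0, 0.005, 1.0, -0.0]
ft_force: [0.9, -0.0, -0.2]
grip_width: 85.4
grasp_force: 0.0
[641.81398546 399.37613172 162.47730237]
shift [ 0.4952 -1.3399  0.0089] turn -0.1423 rows>= 6.9
```

```bash
python3 -m crank '[[[0.1,-0.2,-0.15],-0.142],[[0.25,-0.67,-0.15],-0.142],[[0.25,-0.67,-0.15],-0.142],[[0.25,-0.67,-0.15],-0.142],[[0.25,-0.67,-0.15],-0.142]]';python3 - <<'E'
from h import *
go(489,-1,120,205)
E
```

```text
t: 42.18
tcp_pos: [564.4, 197.2, 208.8]
tool_rot: [0.001, -0.215, 0.977, -0.0]
ft_force: [0.8, 0.6, 1.3]
grip_width: 85.6
grasp_force: 0.0
shift [ 0.5058 -0.494   0.2957] turn -0.001 rows>= 3.7
```

```bash
python3 -m crank '[[[0.505,-0.494,0],0],[[0.505,-0.494,0],0],[[0.505,-0.494,0],0],[[0.505,-0.494,0.2],0],[[0.505,-0.494,0.28],0]]';python3 -m crank '[[[0,0,0],0],[[0,0,0],0],[[0,0,0],0]]';python3 - <<'E'
from h import *
snap('k1'); T=pose(); print(T[:3,3],th())
k=cv2.imread('pics/k1.png'); p=proj(np.load('pics/k1.npy'),[[429,-30,105],[429,-30,28]]); print(p)
print([proj(np.load(f'pics/s{i}.npy'),[[561.2,339.8,52]]) for i in (1,2)])
E
python3 -m crank '[[[0,0,-0.2],0],[[0,0,-0.2],0],[[0,0,-0.2],0]]';python3 -m crank '[[[0,0,0],0],[[0,0,0],0]]';python3 - <<'E'
from h import *
snap('k2'); print(pose()[:3,3],proj(np.load('pics/k2.npy'),[[429,-30,105],[429,-30,28]]))
E
```

```text
t: 42.8
tcp_pos: [488.9, 0.1, 121.5]
tool_rot: [-0.001, -0.215, 0.977, 0.0]
ft_force: [0.6, 0.6, 0.9]
grip_width: 85.1
grasp_force: 0.0
t: 43.18
tcp_pos: [490.9, 1.4, 125.1]
tool_rot: [0.001, -0.217, 0.976, -0.0]
ft_force: [0.1, -0.4, 0.3]
grip_width: 85.2
grasp_force: 0.0
[490.75279898   1.40918604 124.87288979] -155.00204459098345
[[274.84396588 120.29570328]
 [276.13776153 121.83171613]]
[array([[227.43898691, 126.60902527]]), array([[212.94494162, 110.42262852]])]
t: 43.6
tcp_pos: [490.2, 1.2, 184.1]
tool_rot: [0.0, -0.216, 0.976, -0.0]
ft_force: [0.2, -0.2, -0.1]
grip_width: 85.2
grasp_force: 0.0
t: 43.85
tcp_pos: [489.8, 1.1, 183.2]
tool_rot: [-0.001, -0.216, 0.976, 0.0]
ft_force: [0.2, -0.1, 0.0]
grip_width: 85.8
grasp_force: 0.0
[489.89022955   1.14833717 183.29949766] [[275.47600911 123.15062935]
 [276.27224963 123.91484743]]
```

Run:
```python
from h import *
def c(n,x,y): return cv2.resize(cv2.imread(f'pics/{n}.png')[y:y+100,x:x+133],(400,300),interpolation=cv2.INTER_CUBIC)
cv2.imwrite('pics/ks.png',np.vstack([np.hstack([c('k1',208,71),c('k2',208,71)]),np.hstack([c('s1',192,96),c('s2',178,80)])]))
```

```text
(no output)
```

View pics/ks.png

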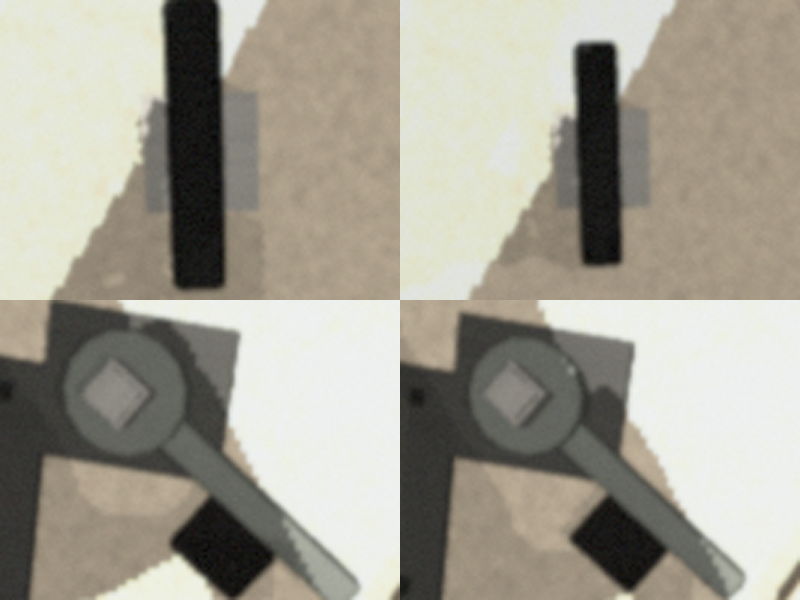

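Run:
```python
from h import *
L=lambda n:np.load(f'pics/{n}.npy')
f=lambda pts,ox,oy:[((x+.5)/(400/133)-.5+ox,(y+.5)/3-.5+oy) for x,y in pts]
ang=lambda a,b:np.degrees(np.arctan2(*(b-a)[1::-1])).round(2)
for n,pts in (("k1",[(191,-1),(199,289),(202,152)]),("k2",[(195,42),(201,265),(201.5,157)])):
    q=f(pts,208,71); X=at_z(L(n),q[:2],105); print(n,X.mean(0).round(1),ang(X[1],X[0]),np.linalg.norm(X[0]-X[1]).round(1),"socket",at_z(L(n),q[2:],28).round(1))
k=[np.mean(f(p,208,71),0) for p in ([(191,-1),(199,289)],[(195,42),(201,265)])]; print("bar tri",tri([L('k1'),L('k2')],k).round(1))
S={"s1":([(115.5,94)],[(190,127),(358,283)],[(165,150),(320,300)],192,96),"s2":([(116,94)],[(185,127),(345,273)],[(162,155),(315,297)],178,80)}
for n,(c,u,l,ox,oy) in S.items():
    U=at_z(L(n),f(u,ox,oy),22);D=at_z(L(n),f(l,ox,oy),22); print(n,at_z(L(n),f(c,ox,oy),52).round(1),ang(*U),ang(*D))
print("shaft tri",tri([L(n) for n in S],[f(v[0],v[3],v[4])[0] for v in S.values()]).round(1))
s=[(110,57),(152,92),(120,131),(80,95)];X=at_z(L("s1"),f(s,192,96),50); print([ang(X[i],X[(i+1)%4]) for i in range(4)])
print(th());go(430,-30,120,204.5)
```

```text
k1 [429.8 -31.2 105. ] -153.72 58.2 socket [[429.1 -31.2  28. ]]
k2 [429.6 -31.5 105. ] -153.76 58.8 socket [[428.9 -32.   28. ]]
bar tri [428.6 -32.2  90.4]
s1 [[561.5 342.   52. ]] 46.55 44.94
s2 [[561.7 342.8  52. ]] 47.1 46.18
shaft tri [561.4 340.6  42.5]
[np.float64(49.71), np.float64(-42.02), np.float64(-133.12), np.float64(138.34)]
-155.03866080129168
shift [ 0.2246 -0.01    0.2112] turn 0.0026 rows>= 1.5
```

```bash
python3 -m crank '[[[0.229,-0.007,0.2],-0.007],[[0.229,-0.007,0.2],-0.007],[[0.229,-0.007,0.2],-0.007],[[0.229,-0.007,0.2],-0.007]]' 0 40;python3 -m crank '[[[0,0,0],0],[[0,0,0],0]]';python3 -c "
from h import *
print(th());go(429.5,-31.4,63,206.3)"
```

```text
t: 44.4
tcp_pos: [429.3, -29.8, 124.4]
tool_rot: [0.0, -0.227, 0.974, -0.0]
ft_force: [-0.2, 0.3, 1.3]
grip_width: 42.7
grasp_force: 0.0
t: 44.65
tcp_pos: [429.2, -29.6, 124.1]
tool_rot: [0.0, -0.227, 0.974, -0.0]
ft_force: [0.4, -0.1, 0.2]
grip_width: 42.7
grasp_force: 0.0
-153.75176683007052
shift [ 0.0016 -0.0057  0.2037] turn -0.0003 rows>= 1.0
```

```bash
python3 -m crank '[[[0.002,-0.006,0.1],0],[[0.002,-0.006,0.18],0],[[0.002,-0.006,0.203],0],[[0.002,-0.006,0.203],0],[[0.002,-0.006,0.203],0]]';python3 -m crank '[[[0,0,0],0],[[0,0,0],0],[[0,0,0],0],[[0,0,0],0]]' 1 60; python3 -c "
from h import *
print(read_state())"
```

```text
t: 45.28
tcp_pos: [429.5, -31.8, 63.9]
tool_rot: [0.001, -0.227, 0.974, -0.0]
ft_force: [0.0, 0.9, 0.7]
grip_width: 42.3
grasp_force: 0.0
t: 45.78
tcp_pos: [429.4, -31.8, 63.6]
tool_rot: [0.001, -0.227, 0.974, -0.0]
ft_force: [-0.1, -0.3, 5.3]
grip_width: 10.3
grasp_force: 67.5
{'t': 45.775, 'joint_pos': array([-2.53204865e-01, -6.13704627e-02,  1.94907267e+00, -8.79379981e-05,
        1.25259318e+00, -2.28156620e+00]), 'qvel': array([-9.55908718e-04,  1.30204725e-03, -1.46922468e-03,  2.63465304e-03,
        1.69379627e-03, -1.77148155e-05]), 'joint_efforts': array([-1.21800290e-02, -4.35171211e+01, -4.91079140e+01, -2.79657921e-02,
       -2.57117586e-02,  3.17597274e-03]), 'tcp_pos': array([429.40594656, -31.81329558,  63.57313241]), 'tool_rot': array([ 5.55375627e-04, -2.26805245e-01,  9.73939915e-01, -3.37680085e-04]), 'ft_force': array([-0.10321841, -0.26235603,  5.29620614]), 'ft_torque': array([0.04667214, 0.01202259, 0.00427653]), 'grasp_force': 67.4839635193348, 'grip_width': 10.334799119469233}
```

```bash
python3 -m crank '[[[0,0,-0.15],0],[[0,0,-0.28],0],[[0,0,-0.28],0]]';python3 -c "
from h import *
go(440,330,148,136.5)"
```

```text
t: 46.15
tcp_pos: [430.2, -32.0, 149.5]
tool_rot: [0.002, -0.227, 0.974, -0.001]
ft_force: [0.3, -0.2, -2.3]
grip_width: 10.1
grasp_force: 66.8
shift [-0.5625  1.068   0.0037] turn 0.3873 rows>= 6.5
```

```bash
python3 -m crank '[[[-0.28,0.53,0],0.2],[[-0.28,0.53,0],0.2],[[-0.28,0.53,0],0.2],[[-0.28,0.53,0],0.2],[[-0.28,0.53,0],0.2]]';python3 -c "
from h import *
go(440,330,148,136.5)"
```

```text
t: 46.78
tcp_pos: [433.3, 149.7, 145.7]
tool_rot: [-0.001, 0.085, 0.996, -0.0]
ft_force: [0.3, 0.1, -1.7]
grip_width: 10.4
grasp_force: 65.2
shift [ 0.0801  0.5961 -0.0078] turn 0.1874 rows>= 3.2
```

```bash
python3 -m crank '[[[0.08,0.596,0],0.187],[[0.08,0.596,0],0.187],[[0.08,0.596,0],0.187],[[0.08,0.596,0],0.187],[[0.08,0.596,0],0.187]]';python3 -c "
from h import *
go(561.5,341.2,146,136.5)"
```

```text
t: 47.4
tcp_pos: [440.6, 328.5, 145.7]
tool_rot: [-0.0, 0.369, 0.93, -0.001]
ft_force: [-0.2, -0.8, -2.3]
grip_width: 10.7
grasp_force: 65.2
shift [-0.2647  0.307  -0.0016] turn 0.0014 rows>= 1.9
```

```bash
python3 -m crank '[[[-0.264,0.307,0],0.001],[[-0.264,0.307,0],0.001],[[-0.264,0.307,0],0.001],[[-0.264,0.307,0],0.001],[[-0.264,0.307,0],0.001]]';python3 -m crank '[[[0,0,0],0],[[0,0,0],0]]';python3 -c "
from h import *
print(th());go(561.5,341.2,120,136.5); snap('w20')"
```

```text
t: 48.02
tcp_pos: [561.0, 340.2, 147.4]
tool_rot: [0.0, 0.371, 0.929, 0.0]
ft_force: [-0.2, -0.3, -1.2]
grip_width: 10.3
grasp_force: 64.7
t: 48.28
tcp_pos: [561.3, 340.9, 147.4]
tool_rot: [0.0, 0.371, 0.929, 0.0]
ft_force: [1.1, 0.0, -1.5]
grip_width: 10.3
grasp_force: 64.7
136.42317647088035
shift [0.0002 0.0014 0.0913] turn -0.0004 rows>= 0.4
```

Descend in small steps, watching the force. First contact would come near TCP z≈115.6 if misaligned.

```bash
(python3 -m crank '[[[0,0.001,0.09],0],[[0,0.001,0.09],0],[[0,0.001,0.09],0]]'; python3 -m crank '[[[0,0,0.01],0],[[0,0,0.01],0]]';python3 -m crank '[[[0,0,0.01],0],[[0,0,0.01],0]]'; python3 -c "
from station import *
print(read_state()['ft_torque'])") | grep -E "pos|force: \[|^\["
```

```text
tcp_pos: [562.0, 341.1, 120.8]
ft_force: [0.3, -0.4, -1.3]
tcp_pos: [561.9, 341.0, 117.2]
ft_force: [-0.0, -0.4, -1.8]
tcp_pos: [561.7, 340.9, 113.6]
ft_force: [0.9, -0.6, -2.2]
[0.00276262 0.05570008 0.03127614]
```

```bash
(python3 -m crank '[[[0,0,0.01],0],[[0,0,0.01],0]]';python3 -m crank '[[[0,0,0.01],0],[[0,0,0.01],0]]'; python3 -c "
from station import *
print(read_state()['ft_torque'])") | grep -E "pos|force: \[|^\["
```

```text
tcp_pos: [561.7, 340.9, 110.5]
ft_force: [-0.3, -0.1, -1.5]
tcp_pos: [561.7, 340.9, 107.5]
ft_force: [-0.2, 0.3, -1.4]
[-0.0089969  -0.0061608   0.00906414]
```

```bash
(python3 -m crank '[[[0,0,0.015],0],[[0,0,0.015],0]]';python3 -m crank '[[[0,0,0.015],0],[[0,0,0.015],0]]'; python3 -m crank '[[[0,0,0.01],0],[[0,0,0.01],0]]';python3 -m crank '[[[0,0,0.006],0],[[0,0,0.006],0]]'; python3 -c "
from station import *
print(read_state()['ft_torque'])") | grep -E "pos|force: \[|^\["
```

```text
tcp_pos: [561.6, 340.9, 102.9]
ft_force: [0.1, 0.5, -1.2]
tcp_pos: [561.6, 340.9, 98.4]
ft_force: [-0.4, -0.4, -0.5]
tcp_pos: [561.7, 341.0, 95.6]
ft_force: [0.6, 0.5, -0.9]
tcp_pos: [561.8, 340.9, 93.9]
ft_force: [1.3, 0.9, -1.3]
[-0.00854935  0.00991932 -0.008405  ]
```

```bash
(python3 -m crank '[[[0,0,0.004],0],[[0,0,0.004],0],[[0,0,0.004],0]]') | grep -E "pos|force: \[|^\["
```

```text
tcp_pos: [562.1, 341.1, 93.6]
ft_force: [-1.4, -0.0, 5.9]
```

```bash
t(){ python3 -c "
from h import *
print(read_state()['ft_torque'].round(3),round(th(),1))"; }; (python3 -m crank '[[[0,0,-0.001],0.04],[[0,0,-0.001],0.08],[[0,0,-0.001],0.12],[[0,0,-0.001],0.15],[[0,0,-0.001],0.15]]';t; python3 -m crank '[[[0,0,0],0.04],[[0,0,0],0.08],[[0,0,0],0.12],[[0,0,0],0.14],[[0,0,0],0.14]]';t) | grep -E "pos|force: \[|^\["
```

```text
tcp_pos: [561.9, 341.1, 93.6]
ft_force: [-2.8, -0.1, 4.9]
[-0.056  0.498 -0.054] 109.4
tcp_pos: [561.9, 341.1, 93.6]
ft_force: [-2.7, 0.3, 5.9]
[-0.013  0.499 -0.039] 84.3
```

```bash
t(){ python3 -c "
from h import *
print(read_state()['ft_torque'].round(3),round(th(),1))"; }; (python3 -m crank '[[[0,0,0],0.02],[[0,0,0],0.02]]';t; python3 -m crank '[[[0,0,0],0.015],[[0,0,0],0.015]]';t;python3 -m crank '[[[0,0,0],0.015],[[0,0,0],0.015]]';t;python3 -m crank '[[[0,0,0],0.01],[[0,0,0],0.01]]';t) | grep -E "force: \[|^\["
```

```text
ft_force: [-1.8, 0.2, 6.0]
[-0.02   0.483 -0.02 ] 80.7
ft_force: [-2.4, -0.2, 5.3]
[0.017 0.49  0.013] 78.0
ft_force: [-2.4, -0.8, 4.7]
[-0.024  0.445 -0.011] 75.3
ft_force: [-2.4, 0.0, 5.2]
[ 0.033  0.465 -0.022] 73.5
```

```bash
t(){ python3 -c "
from h import *
print(read_state()['ft_torque'].round(3),round(th(),1))"; }; (python3 -m crank '[[[0,0,0],0.01],[[0,0,0],0.01]]';t; python3 -m crank '[[[0,0,0],0.01],[[0,0,0],0.01]]';t;python3 -m crank '[[[0,0,0],0.01],[[0,0,0],0.01]]';t) | grep -E "force: \[|^\["
python3 - <<'E'
from h import *
cv2.imwrite('pics/sc_g.png',capture('scene'));cv2.imwrite('pics/tp_g.png',capture('top'))
# gate bar angle test from scene & top: brightness along candidate bar vs initial
E
```

```text
ft_force: [-2.5, 0.5, 5.2]
[ 0.043  0.463 -0.033] 71.7
ft_force: [-2.4, -0.6, 5.7]
[ 0.004  0.441 -0.045] 69.9
ft_force: [-2.0, 0.7, 5.6]
[ 0.012  0.499 -0.006] 68.1
```

```bash
t(){ python3 -c "
from h import *
print(read_state()['ft_torque'].round(3),round(th(),1))"; }; for k in 1; do python3 -m crank '[[[0,0,0],0.01],[[0,0,0],0.01]]';t; python3 -m crank '[[[0,0,0],0.01],[[0,0,0],0.01]]';t;python3 -m crank '[[[0,0,0],0.01],[[0,0,0],0.01]]';t; done | grep -E "force|^\["
```

```text
ft_force: [-2.4, -0.6, 5.6]
grasp_force: 65.8
[-0.017  0.447  0.095] 66.3
ft_force: [-1.8, -0.6, 5.9]
grasp_force: 65.8
[0.024 0.486 0.211] 64.5
ft_force: [-1.9, 0.8, 5.8]
grasp_force: 65.8
[-0.039  0.49   0.324] 62.7
```

```bash
python3 -m crank '[[[0,0,0],-0.02],[[0,0,0],-0.02]]'; python3 -m crank '[[[0,0,0],0],[[0,0,0],0],[[0,0,0],0]]' 0.3 20; python3 -m crank '[[[0,0,-0.06],0],[[0,0,-0.12],0],[[0,0,-0.25],0],[[0,0,-0.4],0],[[0,0,-0.4],0]]'; python3 -c "
from h import *
go(640,385,215,180)"
```

```text
t: 55.18
tcp_pos: [561.9, 341.1, 93.6]
tool_rot: [-0.0, 0.837, 0.548, 0.0]
ft_force: [-2.0, 0.1, 5.5]
grip_width: 10.3
grasp_force: 65.8
t: 55.55
tcp_pos: [561.8, 340.9, 93.0]
tool_rot: [0.0, 0.838, 0.546, -0.0]
ft_force: [-0.6, -0.8, -0.3]
grip_width: 29.8
grasp_force: 0.0
t: 56.18
tcp_pos: [563.1, 341.6, 218.9]
tool_rot: [0.001, 0.838, 0.546, 0.004]
ft_force: [-0.1, 0.1, 0.4]
grip_width: 30.0
grasp_force: 0.0
shift [0.2359 0.1761 0.0151] turn -0.6323 rows>= 10.6
```

```bash
python3 -m crank '[[[0.236,0.176,0],-0.29],[[0.236,0.176,0],-0.29],[[0.236,0.176,0],-0.29],[[0.236,0.176,0],-0.29],[[0.236,0.176,0],-0.29]]' ;python3 -m crank '[[[0,0,0],-0.29],[[0,0,0],-0.29],[[0,0,0],-0.29],[[0,0,0],-0.29],[[0,0,0],-0.29]]';python3 -m crank '[[[-0.1,0,0],-0.05],[[-0.1,0,0],-0.05],[[-0.1,0,0],-0.05],[[-0.1,0,0],-0.05]]'
python3 - <<'E'
from h import *
im=snap('g1'); P=np.load('pics/g1.npy'); print(pose()[:3,3],th())
sc=capture('scene')
def prof(img,P,c=(561.5,341)):
    out=[]
    for a in range(-20,60,5):
        d=np.array([np.cos(np.radians(a)),np.sin(np.radians(a))]); X=np.array([[*(np.array(c)+r*d),22] for r in np.linspace(50,95,15)])
        uv=proj(P,X).astype(np.float32); out.append((a,np.median(cv2.remap(img,uv[:,:1],uv[:,1:],1)[:,0],axis=0).astype(int).tolist()))
    return out
g0=np.load('pics/s2.npy')
for a,b,c in zip(prof(cv2.imread('pics/s2.png'),g0),prof(im,P),prof(sc,cam('scene'))): print(a[0],"before",a[1],"now",b[1],"scene",c[1])
E
```

```text
t: 56.8
tcp_pos: [638.7, 384.4, 213.5]
tool_rot: [0.0, 0.51, 0.86, -0.0]
ft_force: [0.6, 0.0, 1.1]
grip_width: 29.9
grasp_force: 0.0
t: 57.42
tcp_pos: [638.6, 384.4, 213.7]
tool_rot: [0.0, 0.079, 0.997, -0.0]
ft_force: [0.6, -0.4, -0.2]
grip_width: 30.0
grasp_force: 0.0
t: 57.92
tcp_pos: [667.8, 379.8, 213.6]
tool_rot: [0.0, 0.004, 1.0, 0.0]
ft_force: [0.9, -0.2, 0.2]
grip_width: 29.9
grasp_force: 0.0
[667.77569615 379.80581885 213.60491971] 179.55538740075164
-20 before [125, 145, 155] now [123, 142, 153] scene [32, 32, 34]
-15 before [127, 146, 158] now [111, 126, 136] scene [70, 73, 73]
-10 before [126, 145, 158] now [94, 101, 99] scene [77, 81, 81]
-5 before [127, 147, 159] now [87, 95, 98] scene [116, 127, 138]
0 before [129, 149, 161] now [140, 161, 174] scene [121, 133, 144]
5 before [131, 151, 163] now [148, 170, 184] scene [121, 132, 144]
10 before [143, 165, 179] now [145, 167, 181] scene [135, 146, 155]
15 before [129, 147, 160] now [144, 166, 179] scene [187, 197, 200]
20 before [131, 151, 162] now [145, 166, 181] scene [198, 210, 211]
25 before [56, 64, 69] now [145, 165, 180] scene [199, 211, 210]
30 before [79, 91, 99] now [234, 240, 237] scene [200, 211, 211]
35 before [123, 141, 153] now [233, 240, 238] scene [200, 210, 211]
40 before [125, 143, 155] now [233, 240, 238] scene [201, 211, 211]
45 before [96, 103, 100] now [236, 240, 237] scene [201, 210, 210]
50 before [96, 103, 101] now [233, 240, 238] scene [201, 210, 211]
55 before [233, 240, 237] now [236, 240, 238] scene [203, 210, 210]
```

```bash
python3 - <<'E' | sed -n '/----/,$p'
from edge import *
print("-----")
im=cv2.imread('pics/g1.png');P=np.load('pics/g1.npy'); g=cv2.cvtColor(im,cv2.COLOR_BGR2GRAY)
for a in np.arange(-18,2,1.5):
    d=np.array([np.cos(np.radians(a)),np.sin(np.radians(a))]); X=np.array([[*(np.array([561.5,341])+r*d),22] for r in np.linspace(80,95,12)])
    uv=proj(P,X).astype(np.float32); print(a,np.median(cv2.remap(g,uv[:,:1],uv[:,1:],1)))
m=cv2.inRange(im,(0,0,0),(45,45,45)); u,v=proj(P,[561.6,341,135])[0].astype(int); mm=np.zeros_like(m); mm[max(v-60,0):v+60,u-60:u+60]=m[max(v-60,0):v+60,u-60:u+60]
n,l,st,c=cv2.connectedComponentsWithStats(mm); i=l[v,u]; print("bar",u,v,i,st[i],at_z(P,[c[i]],135),cv2.minAreaRect(np.argwhere(l==i)[:,::-1].astype(np.float32)))
print("stack",edgefit(im,P,(579,212,np.radians(80.3)),166),proj(P,[[565,126,166],[594,298,166]]))
E
```

```text
----
-----
-18.0 149.0
-16.5 149.0
-15.0 144.0
-13.5 111.5
-12.0 93.5
-10.5 97.0
-9.0 97.5
-7.5 93.0
-6.0 85.5
-4.5 132.5
-3.0 148.0
-1.5 149.0
0.0 147.0
1.5 154.5
bar 228 73 1 [ 193   54   73   44 1033] [[562.31059762 340.96299102 135.        ]] ((228.4947967529297, 75.12266540527344), (76.60140228271484, 15.046704292297363), 24.227745056152344)
stack (array([578.9, 212.8]), np.float64(80.46), 'score', np.float64(75.9)) [[-89.52500607  74.33095558]
 [163.44845299 115.82193002]]
```

```bash
python3 -c "
from station import *
print(job_done())"
```

```text
the job is handed in; nothing more can be done
None
```

I handed the job in: all three spools are in the bottom tote, the other two are stacked on it end for end, and the key is fully down and left on the shaft with the gate at its closed stop. I checked the stack by the heights at which each tote seated, not by a final picture of it.

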